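Nest the measuring cups and slide the box shut

ROBOT

A 7-joint arm with a two-finger parallel gripper is mounted at the origin on a cart in front of the work surface, level with it; the furniture and walls round the work are solid. World frame = base frame: x ahead of the robot, y to its left, z up, the work surface at z = 0. Lengths are in mm, angles in rad, forces in N, time in s.
With the tool pointing down it reaches from about 425 to 975 mm from the base axis. Payload 16.7 kg.
Tool frame: the origin (TCP) lies at the very end of the fingers, on their centre line; the grasp point (between the pads) lies 19 mm behind it (ctrl.pinch_z is the distance from the TCP to the grasp point, in mm); z points along the fingers, x is the direction in which the jaws open and shut, and the axes are right-handed (so a half turn about z gives the same grasp; the last joint's range is limited). The gripper opens to 85 mm and grips with 20 to 120 N. Pads are 22 mm wide; open, the fingers measure 114 mm over their backs; the gripper's body (76 mm by 85 mm) begins 54 mm behind the grasp point. The pads swing forward as they close: fully open they stand 13 mm farther back than shut.
Start: joints at [-1.298, 0.426, 0.074, 1.606, -0.034, 1.111, -0.067], TCP at [276.963, 615.522, 231.302] pointing down, gripper open.
Joint ranges: [-2.85, 2.85], [-0.5, 2.14], [-1.23, 1.37], [0.21, 2.46], [-1.02, 4.16], [0.16, 2.05], [-2.73, 2.73]. Speed limits (rad/s): [1.89, 1.89, 2.39, 2.39, 3.01, 3.01, 3.01].

INTERFACE

Orientations are given as a 3x3 rotation matrix whose columns are the frame's x, y, z axes.
In Python, from cell import sense, vision, sign_off, ctrl gives the robot as it stands.
- The arm moves only by the tool arm_command, never from a script. Its arguments are lists of equal length, an entry for each row: "delta_pos": the shift along the tool's x, y, z in m, a list of three; "rotation": the turn, a rotation vector about the tool's x, y, z in rad, a list of three. In form: {"delta_pos": [[dx, dy, dz], ...], "rotation": [[ax, ay, az], ...]}. A call has 1 to 12 rows; each row is the pose to reach, as a shift and turn from the pose commanded when the call began, along the tool's axes at that moment; what a row does not reach only later rows make up. A row lasts 1/10 s, in which the tool goes at most 50 mm and 8.59 degrees, less where a joint would pass 70% of its speed; a pose out of reach is approached as far as the arm can. A call with a gripper value outside its range is refused whole. "hand" is the opening, from 0 (shut) to 1 (fully open), set as the call begins (left out, the last holds). The fingers move at their own pace and stop on an object; "grip_force" is the grip in N (left out, the last holds). Time passes only in rows, so rows that repeat a pose let the fingers close. It gives the time, the measured TCP pose, the force and the opening at its end, in the units of the state.
- sense(): the state, without advancing time (a new reading comes with each control period).
- vision.camera(name): name is "scene" or "top"; returns the picture (400x640x3 uint8, red, green, blue); there is no depth.
- vision.camera_info(name): a dict with "fx", "fy", "cx", "cy" (pixels), "k1" (the pictures are not rectified: a ray, as slopes to the right and down, at radius r is drawn at 1 + k1 r^2 times it, then the intrinsics apply), "R" (3x3) and "t" (3): a world point X has camera coordinates R X + t. Camera axes: x right, y down, z forward; pixel columns grow to the right and rows downward; lengths in mm; the calibration is good to about 2 mm. A picture is of the moment at which its call begins. camera_info takes no time and is no camera call.
- sign_off(): hands the job in, once; it reports no verdict.
The state is a dict: "time": time; "joint_pos": joint angles; "dq": joint speeds; "joint_efforts": joint torques, N m; "tcp_pos": TCP position; "eef_rot": TCP orientation; "contact_force": force on the tool from outside, world axes, zero at the start; "wrist_torque": the same for the moment, N m; "grip_width": opening from 0.0 (shut) to 1.0 (fully open).
Only numpy, scipy, OpenCV 4.12 (cv2) and the standard library are available. Lean on these libraries where they do the work, as an engineer would, in place of code of your own. Each camera call takes 0.05 s, during which the arm holds its last target.

TASK

Put the measuring cups away: nest the two loose ones into the large cup that already stands in the open half of the wooden box, the medium one in the large one and the small one in the medium one, each sitting right down on the rim below it. Then slide the box's cover all the way across by its knob, so that the nested set is shut in. Leave the salt shaker, the pepper mill and the tin where they stand.

Things in the scene. Friction and masses are not known exactly. Their poses are not given: they have to be found in the camera images.
- box: Heavy fixed box of pale wood, 138 (x) by 391 (y) by 92 mm high, on the worktop; origin under its centre, z up. Two compartments side by side along its y axis, each 120 (x) by 182 (y) mm inside; walls and divider 9 mm, floor 6 mm. The cups' one is at +y; in the other, at -y, lie a spoon and a peeler. Side walls' tops are 92 mm up; the cover runs below them in grooves along y, 81 to 87 mm up.
- cup_bay (a point): Centre of the inner floor of the cup compartment, 6 mm above the worktop; axes as the box.
- cover (a joint): Place of the box's sliding wooden cover (187 mm along y, 6 mm thick), m: 0 = right over the cup compartment (shut, against a stop), growing as it moves toward the box's -y end; 0.187 = right over the other compartment. It starts at 0.168 to 0.186, stays where it is left, and about 2 N moves it.
- cover_knob (a point): Middle of the head of the steel knob on the middle of the cover, 110 mm above the worktop; axes as the box. The round head is 26 mm wide and 18 mm high (9 mm above and below this point), on a neck 18 mm wide and 14 mm high that stands on the cover.
- cup_large: The large of three steel measuring cups, 56 mm high, about 0.16 kg; body 80 mm wide outside at the top and 74 at the foot, wall 2 mm; flat rim round the mouth 86 mm wide, 3 mm thick; handle a level strip at rim height. Origin under the middle of its foot, x along the handle, z up.
- cup_large_rim (a point): Centre of the large cup's mouth, level with the top of its rim, 56 mm above its foot; x along its handle. Mouth 76 mm clear inside. Loose, stands on the floor of the cup compartment, handle roughly toward the box's -y end.
- cup_large_grip (a point): Middle of the black grip pad at the end of the large cup's handle (20 mm along the handle, 24 mm across, 8 mm high), 111 mm from the cup's axis along x and 57 mm above its foot; x along the handle. The strip before it is 14 mm wide and 3 mm thick.
- cup_medium: The medium of three steel measuring cups, 38 mm high, about 0.1 kg; body 68 mm wide outside at the top and 62 at the foot, wall 2 mm; flat rim round the mouth 84 mm wide, 3 mm thick; handle a level strip at rim height. Origin under the middle of its foot, x along the handle, z up.
- cup_medium_rim (a point): Centre of the medium cup's mouth, level with the top of its rim, 38 mm above its foot; x along its handle. Mouth 64 mm clear inside. Stands loose on the worktop. Nested, its rim rests on the large cup's rim, handle above handle, its mouth 3 mm above the large cup's.
- cup_medium_grip (a point): Middle of the black grip pad at the end of the medium cup's handle (20 mm along the handle, 24 mm across, 8 mm high), 85 mm from the cup's axis along x and 39 mm above its foot; x along the handle. The strip before it is 14 mm wide and 3 mm thick.
- cup_small: The small of three steel measuring cups, 28 mm high, about 0.07 kg; body 56 mm wide outside at the top and 51 at the foot, wall 2 mm; flat rim round the mouth 72 mm wide, 3 mm thick; handle a level strip at rim height. Origin under the middle of its foot, x along the handle, z up.
- cup_small_rim (a point): Centre of the small cup's mouth, level with the top of its rim, 28 mm above its foot; x along its handle. Mouth 52 mm clear inside. Stands loose on the worktop. Nested, its rim rests on the medium cup's rim, handle above handle, its mouth 3 mm above the medium cup's; the set of three is 67 mm high.
- cup_small_grip (a point): Middle of the black grip pad at the end of the small cup's handle (20 mm along the handle, 24 mm across, 8 mm high), 59 mm from the cup's axis along x and 29 mm above its foot; x along the handle. The strip before it is 14 mm wide and 3 mm thick.
- salt_shaker: Glass salt shaker, 44 by 44 by 90 mm, at the back left; bystander; origin under its middle.
- pepper_mill: Wooden pepper mill, 58 by 58 by 150 mm, at the back left; bystander; origin under its middle.
- tin_tomato: Food tin, 75 by 75 by 110 mm, at the back right; bystander; origin under its middle.
Not all that is in view belongs to the job. What is shaped like the cup_small but yellow is not meant.

How it is judged (in metres and radians):
At the end, for the whole second after the job is handed in: The medium cup is nested in the large one and the small one in the medium one, each upright (within 5 degrees) with its rim resting on the rim below (about 3 mm) and centred within 7 mm; the large cup stands on the floor of the cup compartment; the cover is shut to within 5 mm; the cups are at rest (z of cup_medium_rim in the frame of cup_large between 0.0565 and 0.062 m and horizontal distance between cup_medium_rim and cup_large_rim below 0.007 m and z of cup_small_rim in the frame of cup_medium between 0.0385 and 0.044 m and horizontal distance between cup_small_rim and cup_medium_rim below 0.007 m and angle between each of cup_large, cup_medium, cup_small's own z axis and vertical below 0.09 rad and z of cup_large in the frame of box between 0.003 and 0.009 m and y of cup_large in the frame of box between 0.03 and 0.16 m and x of cup_large in the frame of box between -0.03 and 0.03 m and value of joint cover below 0.005 m and linear speed of each of cup_large, cup_medium, cup_small below 0.02 m/s); the robot touches nothing.
It fails at once if The salt shaker, pepper mill or tin is moved by more than 3 cm or knocked over (distance of any of salt_shaker, pepper_mill, tin_tomato from where it was at the start of the episode above 0.03 m or angle between any of salt_shaker, pepper_mill, tin_tomato's own z axis and vertical above 0.5 rad).
It also fails if it takes over 72 s, if anything falls off the work surface, if the arm or the gripper's body presses on something with over 40 N, if the wrist force passes 120 N, or if a joint passes its speed limit or range.

## Working session

There is one attempt and no reset: what is moved stays moved. The work goes in short steps, Python scripts to look and compute and a tool call to move; the robot and the scene stay as the last step left them, time stands still between calls to the robot, and variables do not carry over. Pictures are saved under pics/ and viewed, and the job is handed in when it is done.

Besides the shell and the picture viewer there is one more tool, called after ">>>" as name(argument=value, ...) on one line, values as JSON. arm_command: Moves the arm, as the interface text tells. Its arguments: {"type":"object","properties":{"delta_pos":{"type":"array"},"rotation":{"type":"array"},"hand":{"type":"number"},"grip_force":{"type":"number"}},"required":["delta_pos","rotation"]}

```bash
ls; mkdir -p pics; python3 - <<'E'
from cell import sense, vision, ctrl
import cv2
s=sense()
for k,v in s.items(): print(k,v)
for n in("scene","top"):
    im=vision.camera(n); cv2.imwrite(f"pics/{n}0.png",im[:,:,::-1]); print(n,vision.camera_info(n))
print(ctrl.pinch_z)
E
```

```text
pics
time 0.0
joint_pos [-1.29750317  0.42674964  0.07384556  1.60664846 -0.03407108  1.11078792
 -0.06709062]
dq [-1.54855419e-03  8.86237482e-05  7.92078943e-04 -1.04469986e-03
  8.53873217e-04 -6.43566429e-04  1.24858287e-03]
joint_efforts [-1.93942792e-04 -9.49817133e+01  3.76096308e+00 -4.63541150e+01
  1.91968406e-02  9.51399095e-03 -5.33623211e-05]
tcp_pos [276.81698688 615.15903552 230.58039052]
eef_rot [[ 4.10314297e-01  9.11944072e-01 -4.32017581e-04]
 [ 9.11943207e-01 -4.10314506e-01 -1.26260070e-03]
 [-1.32868430e-03  1.24087619e-04 -9.99999110e-01]]
contact_force [ 0.37482201  0.42304099 -0.41004478]
wrist_torque [ 0.01221668 -0.00590975 -0.03932699]
grip_width 0.9958688788233006
scene {'fx': 508.5141517485703, 'fy': 508.5141517485703, 'cx': 321.2936168178935, 'cy': 201.69059777685382, 'k1': -0.014381891849959196, 'R': array([[ 0.84195945, -0.53953958, -0.00115247],
       [-0.34991318, -0.54441627, -0.76234618],
       [ 0.41068851,  0.64226783, -0.64716843]]), 't': array([-419.49279883,  232.67299039, 1204.82690782])}
top {'fx': 407.45770111830456, 'fy': 407.45770111830456, 'cx': 320.1861781881283, 'cy': 195.61407116035903, 'k1': 0.03705433035641409, 'R': array([[ 1.33547456e-02, -9.99910205e-01,  1.11065493e-03],
       [-9.98349878e-01, -1.33959301e-02, -5.58396785e-02],
       [ 5.58495426e-02, -3.63097514e-04, -9.98439130e-01]]), 't': array([ -18.40596855,  479.70270281, 1334.21750558])}
18.700000000000003
```

View pics/scene0.png

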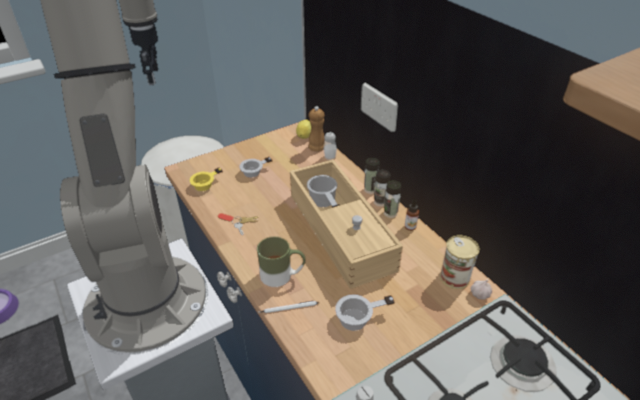

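View pics/top0.png

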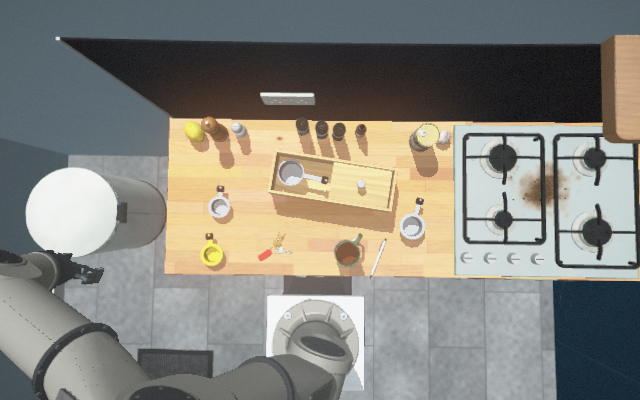

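The top view shows the box with the large cup at (291,173), the knob at (361,184), steel cups at (219,207) and (412,228), and the yellow decoy at (212,256). I'll zoom in to measure these.

```bash
cat > h.py <<'E'
import numpy as np, cv2
from cell import sense, vision, ctrl
def cam(n):
    c=vision.camera_info(n); K=np.array([[c['fx'],0,c['cx']],[0,c['fy'],c['cy']],[0,0,1.]])
    return K,np.array([c['k1'],0,0,0,0.]),np.array(c['R']),np.array(c['t'])
def ray(n,uv):
    K,d,R,t=cam(n); p=cv2.undistortPoints(np.array(uv,float).reshape(-1,1,2),K,d).reshape(-1,2)
    r=np.c_[p,np.ones(len(p))]@R
    return -R.T@t, r/np.linalg.norm(r,axis=1)[:,None]
def on_z(n,uv,z):
    o,r=ray(n,uv); return o+r*((z-o[2])/r[:,2])[:,None]
def proj(n,X):
    K,d,R,t=cam(n); return cv2.projectPoints(np.array(X,float).reshape(-1,1,3),cv2.Rodrigues(R)[0],t,K,d)[0].reshape(-1,2)
def crop(im,x0,y0,x1,y1,f,name):
    cv2.imwrite(name,cv2.resize(im[y0:y1,x0:x1,::-1],None,fx=f,fy=f,interpolation=cv2.INTER_CUBIC))
E
python3 - <<'E'
from h import *
t=cv2.imread("pics/top0.png")[:,:,::-1]; s=cv2.imread("pics/scene0.png")[:,:,::-1]
crop(t,190,140,440,280,3.2,"pics/t1.png")
crop(t,195,180,245,230,10,"pics/t2.png")
crop(t,390,190,440,250,10,"pics/t3.png")
crop(t,262,145,402,220,5.6,"pics/t4.png")
crop(s,160,110,320,230,5,"pics/s1.png")
E
```

```text
(no output)
```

View pics/t2.png

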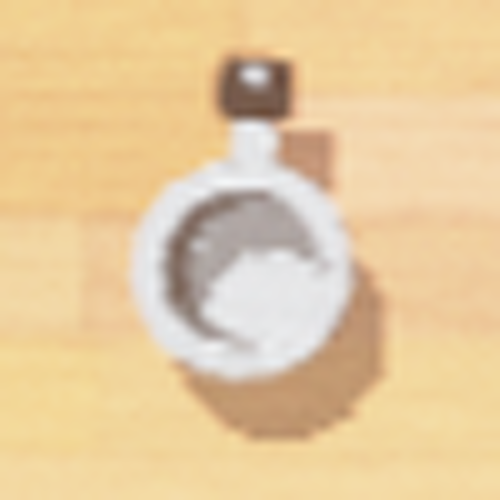

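View pics/t3.png

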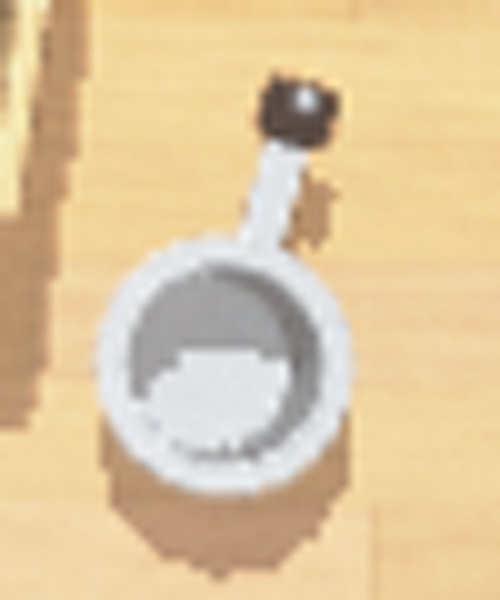

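View pics/t4.png

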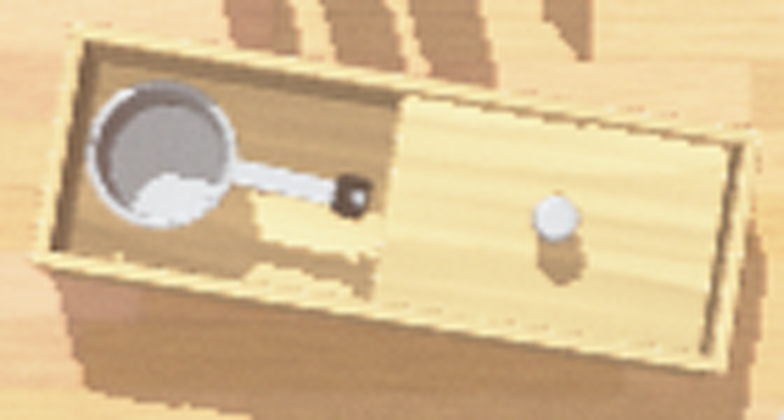

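```bash
cat > m.py <<'E'
from h import *
t=cv2.imread("pics/top0.png"); s=cv2.imread("pics/scene0.png")
def white(im,box,thr=150,sat=40):
    hsv=cv2.cvtColor(im,cv2.COLOR_BGR2HSV); m=((hsv[...,1]<sat)&(hsv[...,2]>thr)).astype(np.uint8)
    k=np.zeros_like(m); x0,y0,x1,y1=box; k[y0:y1,x0:x1]=1; return m*k
def blob(m):
    n,l,st,c=cv2.connectedComponentsWithStats(m); i=1+np.argmax(st[1:,4]); return (l==i).astype(np.uint8),st[i],c[i]
def dark(im,box,thr=95):
    m=(im.max(2)<thr).astype(np.uint8); k=np.zeros_like(m); x0,y0,x1,y1=box; k[y0:y1,x0:x1]=1; return m*k
def rimpoints(n,m,z,D):
    # rim outer contour -> world plane z, robust circle of known D
    cs=cv2.findContours(m,cv2.RETR_EXTERNAL,cv2.CHAIN_APPROX_NONE)[0]; c=max(cs,key=len).reshape(-1,2)
    P=on_z(n,c,z)[:,:2]
    from scipy.optimize import least_squares
    g=least_squares(lambda p:np.hypot(*(P-p[:2]).T)-p[2],[*np.median(P,0),D/2],loss='soft_l1',f_scale=1.5)
    return g.x[:2],2*g.x[2]
for nm,bt,pt,bs,ps,h,D in [("small",(200,190,240,225),(210,182,232,195),(236,155,268,182),(262,152,276,168),28,72),
  ("medium",(395,208,430,245),(410,194,428,207),(330,290,378,335),(380,290,398,310),38,84)]:
  for n,im,b,p in(("top",t,bt,pt),("scene",s,bs,ps)):
    m,_,_=blob(white(im,b)); m=cv2.morphologyEx(m,cv2.MORPH_CLOSE,np.ones((5,5)))
    c,d=rimpoints(n,m,h,D); pm,st,pc=blob(dark(im,p)); g=on_z(n,pc,h+3)[0,:2]
    v=g-c; print(nm,n,c.round(1),round(d,1),"pad",pc,g.round(1),np.hypot(*v).round(1),np.degrees(np.arctan2(v[1],v[0])).round(1))
E
python3 m.py; python3 - <<'E'
from h import *
s=cv2.imread("pics/scene0.png")[:,:,::-1]
crop(s,285,155,405,280,4.8,"pics/s4.png"); crop(s,325,285,405,335,8,"pics/s3.png")
f=lambda L,x0,y0,k:[(x0+(a+.5)/k-.5,y0+(b+.5)/k-.5) for a,b in L]
print(on_z("top",f([(80,38),(755,135),(720,370),(35,262)],262,145,5.6),92).round(1))
print("knob",on_z("top",f([(555,217)],262,145,5.6),119).round(1))
print("Lcup",on_z("top",f([(162,155),(352,197)],262,145,5.6),62).round(1))
E
```

```text
[[ 612.3  128.6   92. ]
 [ 562.9 -248.8   92. ]
 [ 431.6 -229.8   92. ]
 [ 486.5  151.2   92. ]]
knob [[ 513.2 -135.1  119. ]]
Lcup [[550.7  83.9  62. ]
 [528.1 -24.9  62. ]]Traceback (most recent call last):
  File "m.py", line 21, in <module>
    c,d=rimpoints(n,m,h,D); pm,st,pc=blob(dark(im,p)); g=on_z(n,pc,h+3)[0,:2]
                                     ~~~~^^^^^^^^^^^^
  File "m.py", line 7, in blob
    n,l,st,c=cv2.connectedComponentsWithStats(m); i=1+np.argmax(st[1:,4]); return (l==i).astype(np.uint8),st[i],c[i]
                                                      ~~~~~~~~~^^^^^^^^^^
    return _wrapfunc(a, 'argmax', axis=axis, out=out, **kwds)
    return bound(*args, **kwds)
ValueError: attempt to get argmax of an empty sequence
```

View pics/s4.png

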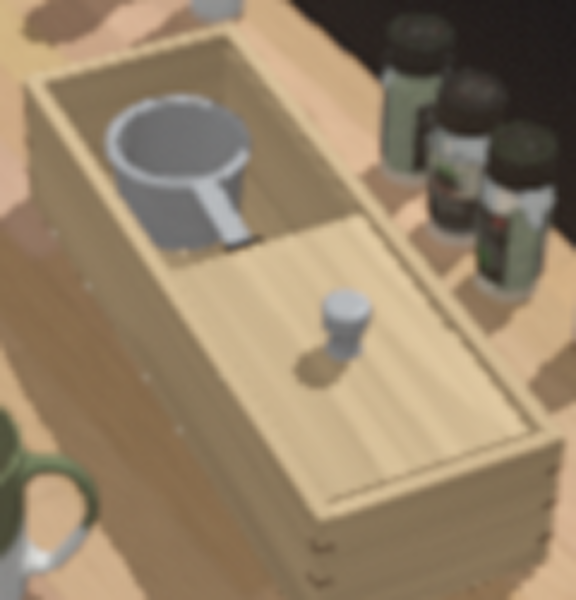

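View pics/s3.png

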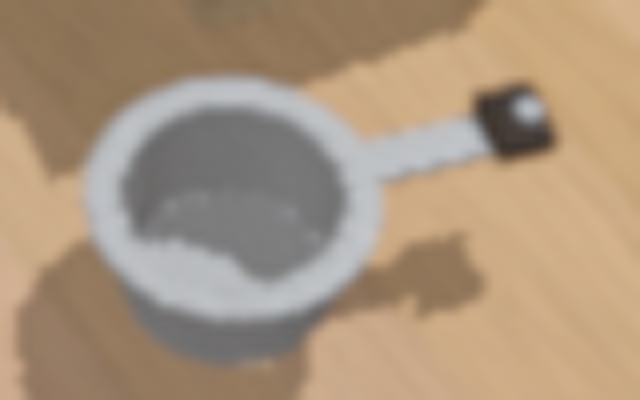

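View pics/s1.png

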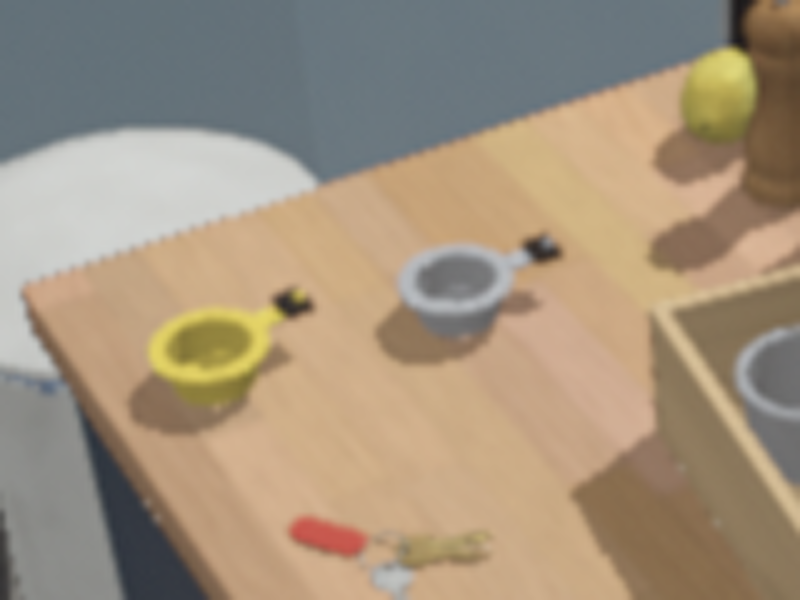

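```bash
python3 - <<'E'
from h import *
f=lambda p,x0,y0,k:(x0+(p[0]+.5)/k-.5,y0+(p[1]+.5)/k-.5)
def rep(nm,n,c,g,h,*a):
    C=on_z(n,[f(c,*a)],h)[0]; G=on_z(n,[f(g,*a)],h+3)[0]; v=(G-C)[:2]
    print(nm,n,C.round(1),G.round(1),np.hypot(*v).round(1),np.degrees(np.arctan2(v[1],v[0])).round(1))
rep("small","top",(241,269),(255,88),28,195,180,10)
rep("small","scene",(456,282),(541,248),28,160,110,5)
rep("med","top",(225,365),(300,112),38,390,190,10)
rep("med","scene",(234,197),(516,118),38,325,285,8)
rep("large","top",(162,155),(352,197),62,262,145,5.6)
rep("large","scene",(178,141),(245,240),62,285,155,4.8)
print("knob scene",on_z("scene",[f((347,305),285,155,4.8)],119).round(1))
print("box scene",on_z("scene",[f(p,285,155,4.8) for p in [(230,25),(562,440),(318,518),(27,78)]],92).round(1))
for q in [(132,269),(350,269)]: print(on_z("top",[f(q,195,180,10)],28))
for q in [(98,365),(352,365)]: print(on_z("top",[f(q,390,190,10)],38))
E
```

```text
small top [439.3 318.4  28. ] [498.3 314.7  31. ] 59.1 -3.6
small scene [438.2 308.3  28. ] [497.3 307.9  31. ] 59.2 -0.4
med top [ 384.1 -309.8   38. ] [ 466.1 -333.2   41. ] 85.2 -16.0
med scene [ 383.5 -313.8   38. ] [ 465.5 -336.3   41. ] 85.0 -15.3
large top [550.7  83.9  62. ] [527.8 -24.9  65. ] 111.1 -101.9
large scene [550.3  79.1  62. ] [531.6 -19.7  65. ] 100.5 -100.7
knob scene [[ 511.1 -141.9  119. ]]
box scene [[ 617.6  125.5   92. ]
 [ 561.  -257.1   92. ]
 [ 429.  -234.5   92. ]
 [ 487.3  145.7   92. ]]
[[438.83849155 353.66543666  28.        ]]
[[439.75031517 282.98504252  28.        ]]
[[ 383.53743592 -268.88747292   38.        ]]
[[ 384.7277241  -350.57284461   38.        ]]
```

```bash
cat >> h.py <<'E'
from scipy.spatial.transform import Rotation as Ro
def plan(wps,tilt=None):
    """wps: (x,y,z,yaw deg of tool x), tool pointing down. prints shift (m) and rotvec in tool axes"""
    s=sense(); R=np.array(s['eef_rot']); p=np.array(s['tcp_pos'])
    for x,y,z,a in wps:
        a=np.radians(a); T=np.array([[np.cos(a),np.sin(a),0],[np.sin(a),-np.cos(a),0],[0,0,-1]])
        print((R.T@(np.array([x,y,z])-p)/1000).round(4).tolist(), Ro.from_matrix(R.T@T).as_rotvec().round(4).tolist())
def st():
    s=sense(); R=np.array(s['eef_rot']); print("t",s['time'],"p",np.round(s['tcp_pos'],1),"yaw",np.degrees(np.arctan2(R[1,0],R[0,0])).round(2),"tilt",(R[:,2]*1000).round(1),"F",np.round(s['contact_force'],1),"g",round(s['grip_width'],3),"q",np.round(s['joint_pos'],2))
E
python3 -c "
from h import *
st();plan([(500,250,250,74.3),(520,-200,250,74.3),(466,-334,150,74.3)])"
```

```text
t 0.1 p [276.8 615.2 230.7] yaw 65.77 tilt [-4.e-01 -1.e+00 -1.e+03] F [ 0.3 -0.6  0. ] g 1.001 q [-1.3   0.43  0.07  1.61 -0.03  1.11 -0.07]
[-0.2415, 0.3534, -0.019] [-0.0, 0.0011, -0.1488]
[-0.6437, 0.5563, -0.0186] [-0.0, 0.0011, -0.1488]
[-0.7879, 0.562, 0.0816] [-0.0, 0.0011, -0.1488]
```

>>> arm_command(delta_pos=[[-0.2415,0.3534,-0.019],[-0.2415,0.3534,-0.019],[-0.2415,0.3534,-0.019],[-0.2415,0.3534,-0.019],[-0.2415,0.3534,-0.019],[-0.2415,0.3534,-0.019],[-0.2415,0.3534,-0.019],[-0.2415,0.3534,-0.019],[-0.6437,0.5563,-0.0186],[-0.6437,0.5563,-0.0186],[-0.6437,0.5563,-0.0186],[-0.6437,0.5563,-0.0186]], rotation=[[0,0.001,-0.1488],[0,0.001,-0.1488],[0,0.001,-0.1488],[0,0.001,-0.1488],[0,0.001,-0.1488],[0,0.001,-0.1488],[0,0.001,-0.1488],[0,0.001,-0.1488],[0,0.001,-0.1488],[0,0.001,-0.1488],[0,0.001,-0.1488],[0,0.001,-0.1488]])

```text
time: 1.3
tcp_pos: [499.6, 73.0, 249.4]
eef_rot: [[0.271, 0.963, 0.0], [0.963, -0.271, 0.001], [0.001, -0.0, -1.0]]
contact_force: [2.0, 0.5, -0.1]
grip_width: 0.997
```

```bash
python3 -c "
from h import *
st();plan([(520,-200,230,74.3),(466,-334,120,74.3)])"
```

```text
t 1.3 p [499.6  73.  249.4] yaw 74.3 tilt [ 2.0e-01  1.1e+00 -1.0e+03] F [ 2.   0.5 -0.1] g 0.997 q [-0.57  0.13  0.33  1.98 -0.05  1.05  1.08]
[-0.2573, 0.0935, 0.0191] [-0.0001, -0.0011, -0.0]
[-0.4011, 0.0778, 0.1289] [-0.0001, -0.0011, -0.0]
```

>>> arm_command(delta_pos=[[-0.257,0.0935,0.019],[-0.257,0.0935,0.019],[-0.257,0.0935,0.019],[-0.257,0.0935,0.019],[-0.257,0.0935,0.019],[-0.257,0.0935,0.019],[-0.401,0.0778,0.129],[-0.401,0.0778,0.129],[-0.401,0.0778,0.129],[-0.401,0.0778,0.129],[-0.401,0.0778,0.129]], rotation=[[0,-0.001,0],[0,-0.001,0],[0,-0.001,0],[0,-0.001,0],[0,-0.001,0],[0,-0.001,0],[0,-0.001,0],[0,-0.001,0],[0,-0.001,0],[0,-0.001,0],[0,-0.001,0]], hand=0.7)

```text
time: 2.4
tcp_pos: [462.8, -334.6, 117.5]
eef_rot: [[0.275, 0.961, -0.005], [0.961, -0.275, 0.0], [-0.001, -0.004, -1.0]]
contact_force: [-0.3, 0.1, 0.8]
grip_width: 0.698
```

```bash
python3 -c "
from h import *
st()
for n in ('top','scene'):
    im=vision.camera(n); cv2.imwrite(f'pics/{n}1.png',im[:,:,::-1]); p=proj(n,[sense()['tcp_pos']])[0]; print(n,p,proj(n,[[466,-334,41]]))
    if n=='top': crop(im,370,150,470,250,6,'pics/t5.png')
    else: crop(im,300,230,430,340,5,'pics/s5.png')
"
```

```text
t 2.4 p [ 462.8 -334.6  117.5] yaw 74.01 tilt [-4.5e+00  1.0e-01 -1.0e+03] F [-0.3  0.1  0.8] g 0.698 q [ 0.11  0.43  0.51  1.96 -0.28  0.82  2.07]
top [425.77425112 200.15544826] [[419.79228956 200.76918925]]
scene [391.07855325 274.89843592] [[388.60239613 298.5468563 ]]
```

View pics/t5.png

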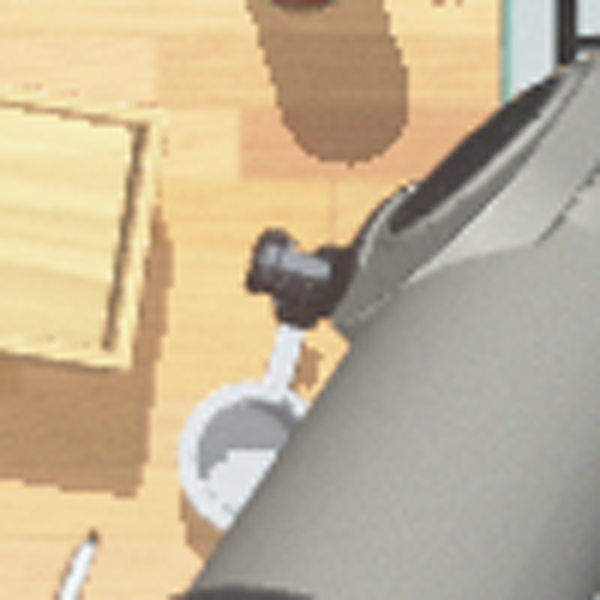

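View pics/s5.png

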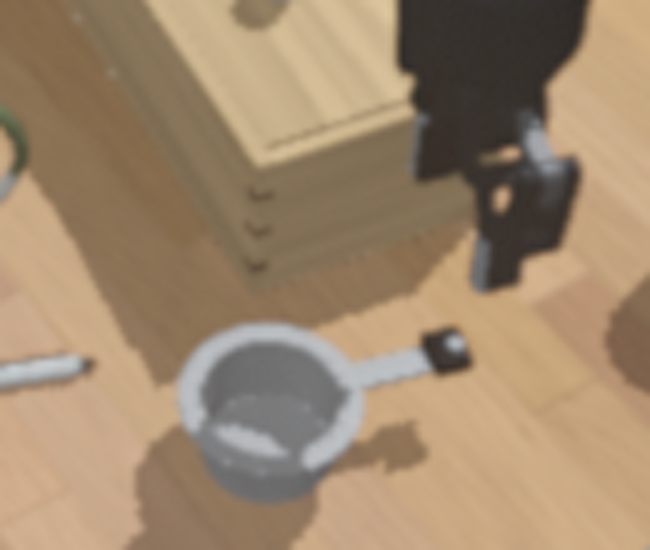

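The top view is partly hidden by the forearm. The scene view shows the fingertips straddling the pad (fingertip middle about (391,276), projected TCP (391,275)). I'll descend now.

```bash
python3 -c "
from h import *
plan([(466,-335,60,74.3),(466,-335,22,74.3)])"
```

```text
[-0.0028, 0.001, 0.0596] [-0.0012, -0.0, -0.0014]
[-0.0028, 0.001, 0.0976] [-0.0012, -0.0, -0.0014]
```

>>> arm_command(delta_pos=[[0.0,0.001,0.03],[0.0,0.001,0.06],[0.0,0.001,0.08],[0.0,0.001,0.095],[0.0,0.001,0.095],[0.0,0.001,0.095]], rotation=[[0,0,0],[0,0,0],[0,0,0],[0,0,0],[0,0,0],[0,0,0]])

```text
time: 3.1
tcp_pos: [468.0, -332.0, 25.8]
eef_rot: [[0.27, 0.963, 0.001], [0.963, -0.27, -0.0], [-0.0, 0.001, -1.0]]
contact_force: [1.0, 0.2, -0.8]
grip_width: 0.695
```

```bash
python3 -c "
from h import *
st();im=vision.camera('scene');crop(im,320,230,430,340,5.4,'pics/s6.png');plan([(466,-335,22,74.3)])
"
```

```text
t 3.1 p [ 468.  -332.    25.8] yaw 74.34 tilt [ 8.e-01 -3.e-01 -1.e+03] F [ 1.   0.2 -0.8] g 0.695 q [ 0.17  0.57  0.43  2.   -0.38  0.65  2.15]
[-0.0032, -0.0013, 0.0041] [0.0015, 0.0002, 0.0004]
```

View pics/s6.png

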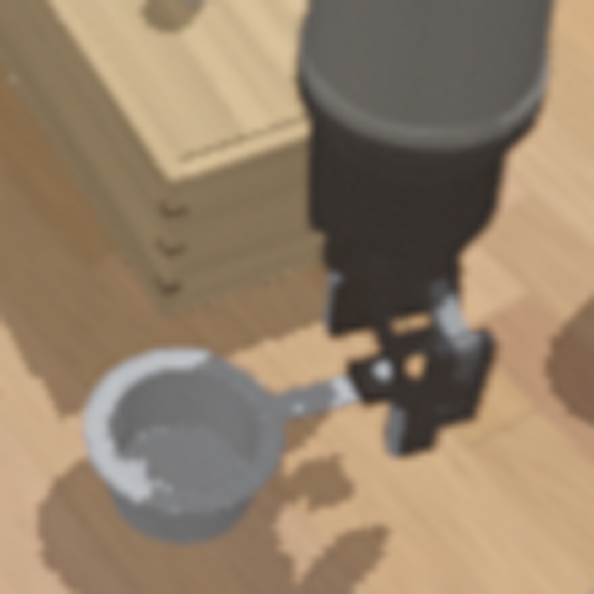

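>>> arm_command(delta_pos=[[-0.003,-0.001,0.004],[-0.003,-0.001,0.004],[-0.003,-0.001,0.004],[-0.003,-0.001,0.004],[-0.003,-0.001,0.004],[-0.003,-0.001,0.004],[-0.003,-0.001,0.004],[-0.003,-0.001,0.004]], rotation=[[0,0,0],[0,0,0],[0,0,0],[0,0,0],[0,0,0],[0,0,0],[0,0,0],[0,0,0]], hand=0.0, grip_force=60)

```text
time: 3.95
tcp_pos: [465.7, -335.0, 21.2]
eef_rot: [[0.271, 0.963, 0.0], [0.963, -0.271, -0.0], [-0.0, 0.0, -1.0]]
contact_force: [0.6, -2.5, 3.2]
grip_width: 0.266
```

```bash
python3 -c "
from h import *
st();im=vision.camera('scene');crop(im,320,230,430,340,5.4,'pics/s7.png')
"
```

```text
t 3.95 p [ 465.7 -335.    21.2] yaw 74.3 tilt [ 4.e-01 -4.e-01 -1.e+03] F [ 0.6 -2.5  3.2] g 0.266 q [ 0.18  0.58  0.42  2.01 -0.38  0.64  2.16]
```

View pics/s7.png

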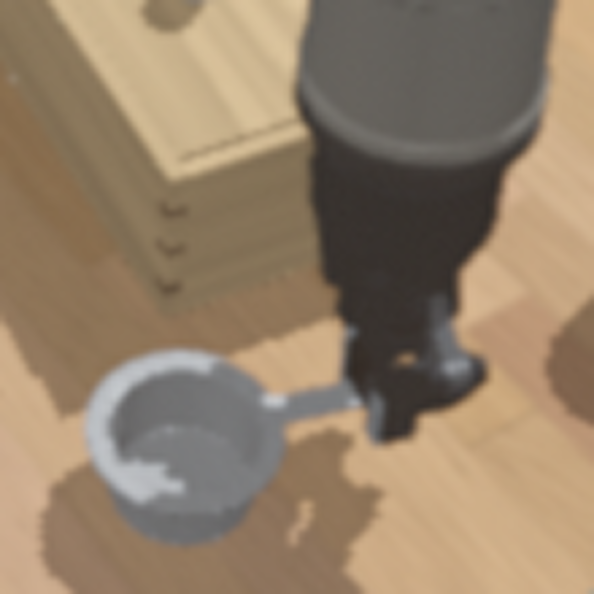

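```bash
python3 -c "
from h import *
plan([(466,-335,201,74.3),(534,-2,200,-11.5)])"
```

```text
[-0.0, 0.0003, -0.1799] [0.0004, 0.0002, -0.0]
[0.339, -0.0243, -0.1789] [0.0005, -0.0002, 1.4975]
```

>>> arm_command(delta_pos=[[0,0,-0.02],[0,0,-0.06],[0,0,-0.1],[0,0,-0.14],[0.03,-0.002,-0.17],[0.06,-0.005,-0.18],[0.09,-0.007,-0.18],[0.12,-0.009,-0.18],[0.15,-0.011,-0.18],[0.18,-0.013,-0.18],[0.21,-0.015,-0.18],[0.24,-0.017,-0.18]], rotation=[[0,0,0],[0,0,0],[0,0,0],[0,0,0],[0,0,0.1],[0,0,0.22],[0,0,0.35],[0,0,0.48],[0,0,0.61],[0,0,0.74],[0,0,0.87],[0,0,1.0]])

```text
time: 5.2
tcp_pos: [513.8, -97.6, 200.8]
eef_rot: [[0.958, 0.287, -0.001], [0.287, -0.958, 0.0], [-0.001, -0.001, -1.0]]
contact_force: [-0.2, -0.9, -1.8]
grip_width: 0.264
```

```bash
python3 -c "
from h import *
st();plan([(534,-2,160,-11.5)])"
```

```text
t 5.2 p [513.8 -97.6 200.8] yaw 16.71 tilt [-7.e-01  3.e-01 -1.e+03] F [-0.2 -0.9 -1.8] g 0.264 q [-0.53  0.25  0.7   2.01 -0.2   0.95  0.56]
[0.0468, -0.0858, 0.0408] [-0.0004, 0.0007, 0.4923]
```

>>> arm_command(delta_pos=[[0.015,-0.025,0],[0.03,-0.05,0.01],[0.042,-0.07,0.025],[0.0468,-0.0858,0.0408],[0.0468,-0.0858,0.0408],[0.0468,-0.0858,0.0408],[0.0468,-0.0858,0.0408]], rotation=[[0,0,0.12],[0,0,0.25],[0,0,0.38],[0,0,0.4923],[0,0,0.4923],[0,0,0.4923],[0,0,0.4923]])

```text
time: 5.9
tcp_pos: [533.9, -4.4, 160.8]
eef_rot: [[0.981, -0.193, 0.001], [-0.193, -0.981, -0.0], [0.001, -0.0, -1.0]]
contact_force: [0.9, -0.3, -1.4]
grip_width: 0.265
```

```bash
python3 -c "
from h import *
st()
im=vision.camera('top'); crop(im,255,130,355,220,7,'pics/t8.png'); cv2.imwrite('pics/t8f.png',im[:,:,::-1])
im=vision.camera('scene');crop(im,270,110,400,230,5,'pics/s8.png')
"
```

```text
t 5.9 p [533.9  -4.4 160.8] yaw -11.15 tilt [ 5.e-01 -0.e+00 -1.e+03] F [ 0.9 -0.3 -1.4] g 0.265 q [-0.72  0.34  0.74  2.02 -0.3   0.88 -0.01]
```

View pics/t8.png

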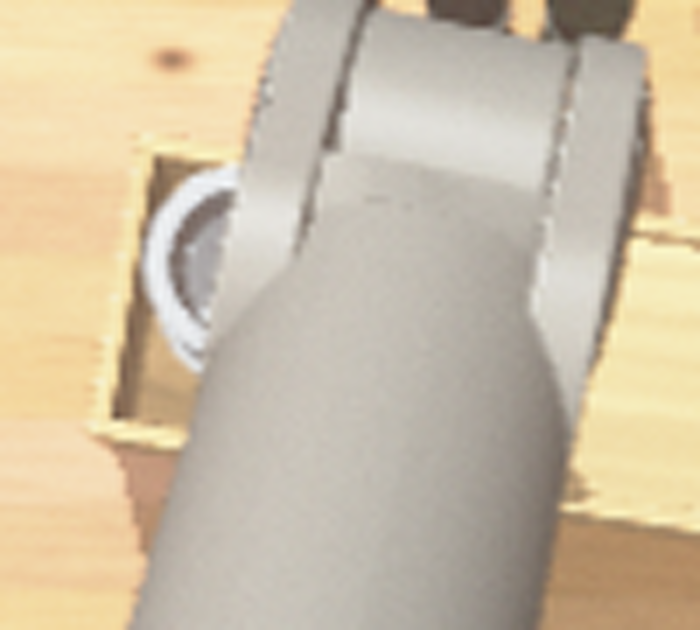

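View pics/s8.png

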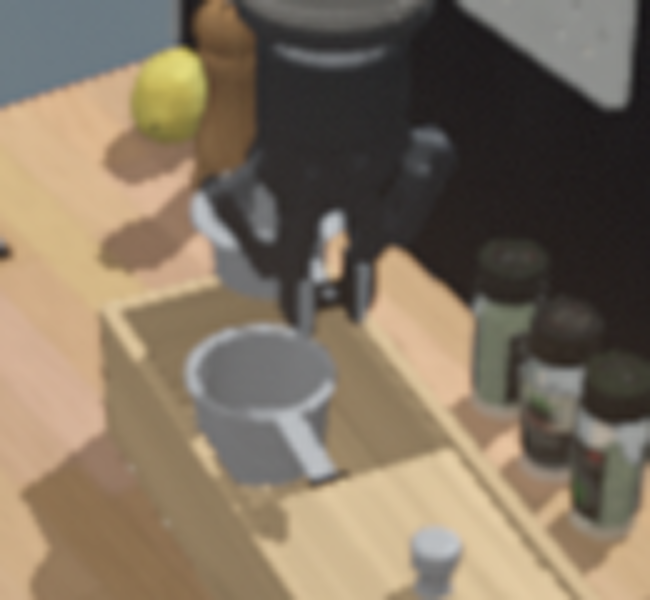

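```bash
cat >> h.py <<'E'
from scipy.optimize import least_squares
def circ(n,pts,off,k,z,D):
    uv=[(off[0]+(a+.5)/k-.5,off[1]+(b+.5)/k-.5) for a,b in pts]; P=on_z(n,uv,z)[:,:2]
    g=least_squares(lambda p:np.hypot(*(P-p).T)-D/2,P.mean(0)); print(n,g.x.round(1),"res",g.fun.round(1)); return g.x
E
python3 - <<'E'
from h import *
im=cv2.imread('pics/t8f.png'); 
print("med held",end=' ');circ("top",[(225,168),(185,187),(155,222),(145,255),(150,290),(165,325),(185,352)],(255,130),7,177.6,84)
print("expected",np.array([533.9,-4.4])-85*np.array([np.cos(np.radians(-101.15)),np.sin(np.radians(-101.15))]))
print("large",end=' ');circ("scene",[(185,374),(336,374),(262,326),(215,335),(310,337),(205,402)],(270,110),5,62,86)
print("large top0",end=' ');circ("top",[(87,150),(235,150),(163,80),(163,228),(110,100),(215,100),(110,205),(215,203)],(262,145),5.6,62,86)
print("large sc0",end=' ');circ("scene",[(106,140),(251,145),(182,96),(130,108),(230,110),(120,165)],(285,155),4.8,62,86)
E
```

```text
med held top [550.9  78. ] res [ 0.4  0.1  0.3  0.3 -1.  -0.6  1.5]
expected [550.33714976  78.99556408]
large scene [550.9  79.3] res [ 0.2 -0.5 -0.6  0.1 -0.4 -1.3]
large top0 top [551.8  84.2] res [-0.5 -1.  -1.1 -0.  -0.6  0.  -1.2 -1.1]
large sc0 scene [551.4  79.5] res [ 0.2 -0.4 -0.  -0.2 -0.9 -1.3]
```

Top: the held cup's rim arc fits a centre at (550.9,78), which agrees with the kinematics at (550.3,79). The large cup's centre is about (551,81±2.5) from the two views. I'll lower the cup in stages.

```bash
python3 -c "
from h import *
plan([(534.2,-2,160,-11.5),(534.2,-2,80,-11.5),(534.2,-2,60,-11.5)])"
```

```text
[-0.0002, -0.0024, 0.0008] [-0.0005, -0.0008, 0.005]
[-0.0003, -0.0023, 0.0808] [-0.0005, -0.0008, 0.005]
[-0.0003, -0.0023, 0.1008] [-0.0005, -0.0008, 0.005]
```

>>> arm_command(delta_pos=[[0,-0.0023,0.02],[0,-0.0023,0.045],[0,-0.0023,0.065],[0,-0.0023,0.08],[0,-0.0023,0.09],[0,-0.0023,0.097],[0,-0.0023,0.1],[0,-0.0023,0.1]], rotation=[[0,0,0.005],[0,0,0.005],[0,0,0.005],[0,0,0.005],[0,0,0.005],[0,0,0.005],[0,0,0.005],[0,0,0.005]])

```text
time: 6.8
tcp_pos: [534.4, -1.2, 60.3]
eef_rot: [[0.98, -0.199, 0.0], [-0.199, -0.98, -0.0], [0.0, -0.0, -1.0]]
contact_force: [-0.0, 0.5, -0.5]
grip_width: 0.265
```

```bash
python3 -c "
from h import *
st()
im=vision.camera('scene');crop(im,270,110,400,230,5,'pics/s9.png')
plan([(534.2,-2,49,-11.5)])
"
```

```text
t 6.8 p [534.4  -1.2  60.3] yaw -11.49 tilt [ 2.e-01 -0.e+00 -1.e+03] F [-0.   0.5 -0.5] g 0.265 q [-0.61  0.5   0.62  2.09 -0.46  0.69  0.11]
[-0.0001, 0.0009, 0.0116] [-0.0001, -0.0004, 0.0002]
```

View pics/s9.png

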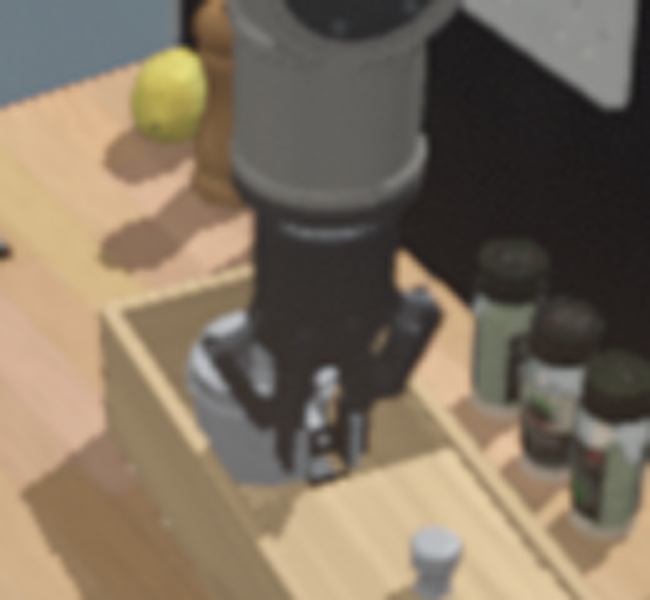

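>>> arm_command(delta_pos=[[0,0.001,0.004],[0,0.001,0.008],[0,0.001,0.0105],[0,0.001,0.0115],[0,0.001,0.0115]], rotation=[[0,0,0],[0,0,0],[0,0,0],[0,0,0],[0,0,0]])

```text
time: 7.35
tcp_pos: [533.9, -2.1, 48.6]
eef_rot: [[0.98, -0.199, -0.0], [-0.199, -0.98, -0.0], [-0.0, 0.0, -1.0]]
contact_force: [-0.8, 0.6, 0.6]
grip_width: 0.264
```

```bash
python3 -c "
from h import *
st()
im=vision.camera('scene');crop(im,270,110,400,230,5,'pics/s10.png')
"
```

```text
t 7.35 p [533.9  -2.1  48.6] yaw -11.49 tilt [-3.e-01 -1.e-01 -1.e+03] F [-0.8  0.6  0.6] g 0.264 q [-0.6   0.52  0.61  2.09 -0.47  0.67  0.13]
```

View pics/s10.png

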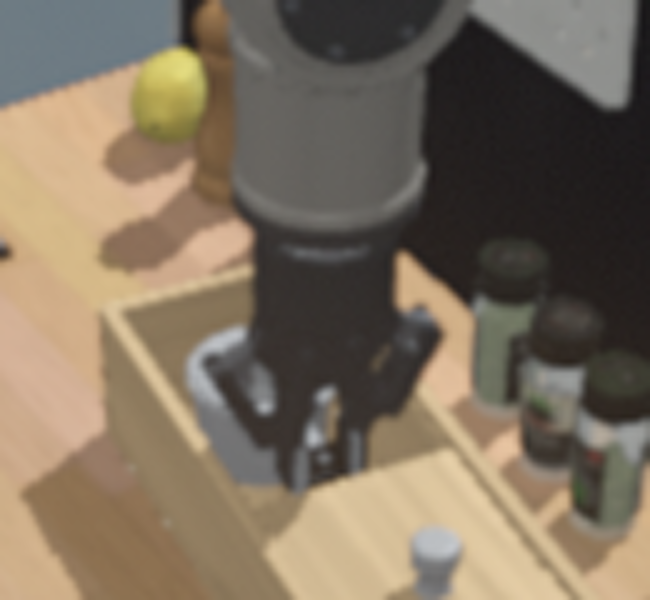

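>>> arm_command(delta_pos=[[0,0,0],[0,0,0],[0,0,0],[0,0,0],[0,0,-0.02],[0,0,-0.06],[0,0,-0.1],[0,0,-0.14],[0,0,-0.17],[0,0,-0.17]], rotation=[[0,0,0],[0,0,0],[0,0,0],[0,0,0],[0,0,0],[0,0,0],[0,0,0],[0,0,0],[0,0,0],[0,0,0]], hand=0.45)

```text
time: 8.4
tcp_pos: [535.9, -2.2, 222.4]
eef_rot: [[0.98, -0.199, 0.005], [-0.199, -0.98, 0.002], [0.005, -0.003, -1.0]]
contact_force: [-0.0, -0.0, -0.7]
grip_width: 0.45
```

```bash
python3 -c "
from h import *
st()
im=vision.camera('scene');crop(im,270,110,400,230,5,'pics/s11.png')
plan([(500,150,215,60),(498,312,150,88)])
"
```

```text
t 8.4 p [535.9  -2.2 222.4] yaw -11.5 tilt [    5.5     2.  -1000. ] F [-0.  -0.  -0.7] g 0.45 q [-0.79  0.26  0.8   1.97 -0.22  1.   -0.08]
[-0.0645, -0.1419, 0.0056] [-0.0001, -0.0039, -1.2474]
[-0.0988, -0.3001, 0.0708] [0.0009, -0.0041, -1.7361]
```

View pics/s11.png

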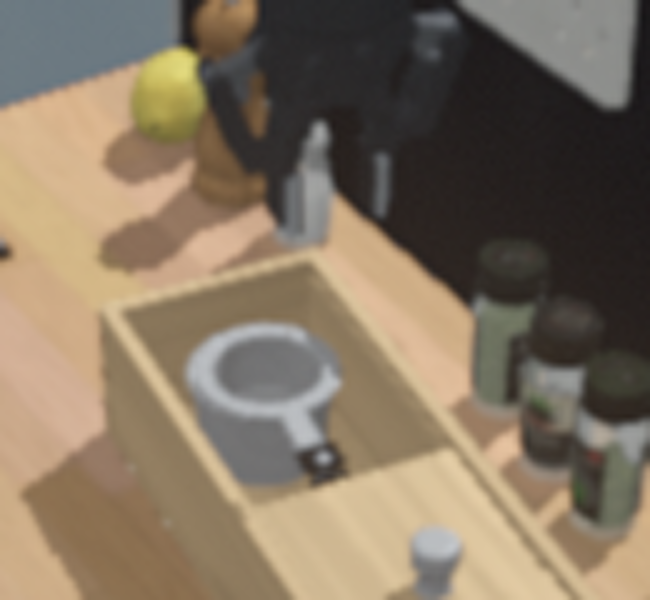

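The medium cup sits on the large rim, handle above handle (rim about (265,368) in the crop). Next is the small cup.

>>> arm_command(delta_pos=[[-0.01,-0.03,0],[-0.02,-0.06,0],[-0.03,-0.09,0],[-0.04,-0.12,0],[-0.05,-0.15,0],[-0.06,-0.18,0],[-0.07,-0.21,0],[-0.08,-0.24,0.01],[-0.09,-0.27,0.03],[-0.0988,-0.3,0.05],[-0.0988,-0.3,0.07],[-0.0988,-0.3,0.07]], rotation=[[0,-0.004,-0.14],[0,-0.004,-0.28],[0,-0.004,-0.42],[0,-0.004,-0.56],[0,-0.004,-0.7],[0,-0.004,-0.84],[0,-0.004,-0.98],[0,-0.004,-1.12],[0,-0.004,-1.26],[0,-0.004,-1.4],[0,-0.004,-1.54],[0,-0.004,-1.68]], hand=0.7)

```text
time: 9.65
tcp_pos: [494.7, 311.4, 144.6]
eef_rot: [[0.083, 0.996, -0.008], [0.996, -0.084, -0.006], [-0.006, -0.007, -1.0]]
contact_force: [0.1, -0.9, -0.0]
grip_width: 0.698
```

```bash
python3 -c "
from h import *
st()
im=vision.camera('top'); crop(im,190,160,310,250,6,'pics/t12.png'); cv2.imwrite('pics/t12f.png',im[:,:,::-1])
im=vision.camera('scene');crop(im,210,100,330,200,6,'pics/s12.png')
plan([(498,312,80,87.7),(498,312,15,87.7)])
"
```

```text
t 9.65 p [494.7 311.4 144.6] yaw 85.21 tilt [   -7.5    -5.9 -1000. ] F [ 0.1 -0.9 -0. ] g 0.698 q [-0.92  0.39  0.31  1.9  -0.15  0.88  0.96]
[0.0015, 0.002, 0.0669] [-0.0049, 0.0042, -0.0485]
[0.0017, 0.0023, 0.1319] [-0.0049, 0.0042, -0.0485]
```

View pics/t12.png

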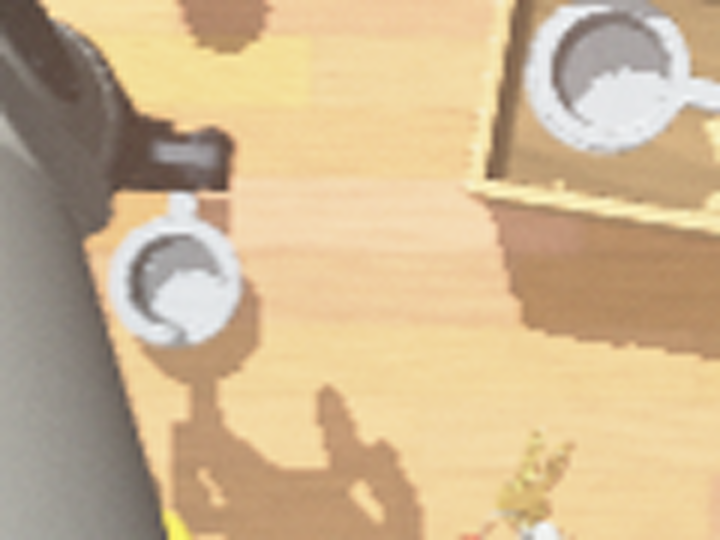

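View pics/s12.png

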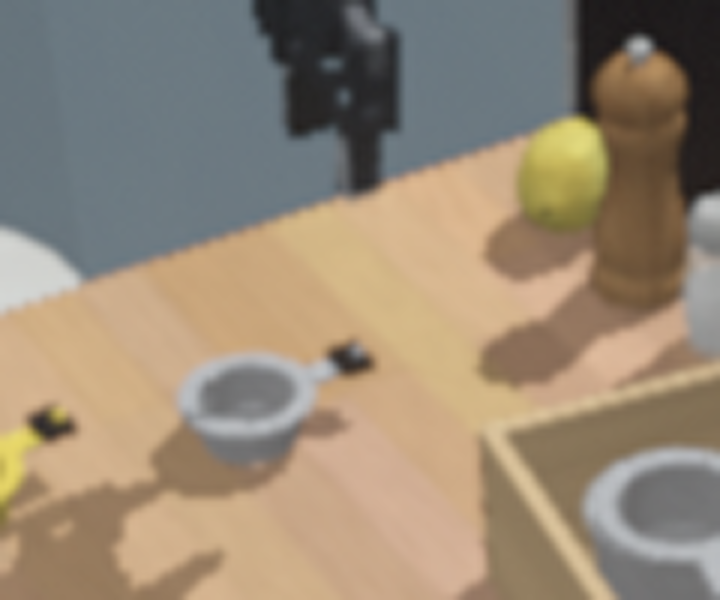

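>>> arm_command(delta_pos=[[0.0015,0.002,0.03],[0.0015,0.002,0.06],[0.0015,0.002,0.09],[0.0015,0.002,0.11],[0.0015,0.002,0.12],[0.0015,0.002,0.12],[0.0015,0.002,0.12]], rotation=[[-0.001,0.001,-0.02],[-0.001,0.001,-0.03],[-0.001,0.001,-0.03],[-0.001,0.001,-0.03],[-0.001,0.001,-0.03],[-0.001,0.001,-0.03],[-0.001,0.001,-0.03]])

```text
time: 10.45
tcp_pos: [499.3, 312.7, 29.4]
eef_rot: [[0.063, 0.998, -0.001], [0.998, -0.063, -0.001], [-0.001, -0.001, -1.0]]
contact_force: [-0.5, -0.8, 0.4]
grip_width: 0.7
```

```bash
python3 -c "
from h import *
st()
im=vision.camera('scene');crop(im,210,100,330,200,6,'pics/s13.png')
im=vision.camera('top');crop(im,190,160,310,250,6,'pics/t13.png')
plan([(498,312,13,87.7)])
"
```

```text
t 10.45 p [499.3 312.7  29.4] yaw 86.39 tilt [-1.1e+00 -8.0e-01 -1.0e+03] F [-0.5 -0.8  0.4] g 0.7 q [-0.87  0.55  0.25  1.96 -0.22  0.66  1.03]
[-0.0011, -0.0014, 0.0169] [-0.0004, 0.0001, -0.0222]
```

View pics/s13.png

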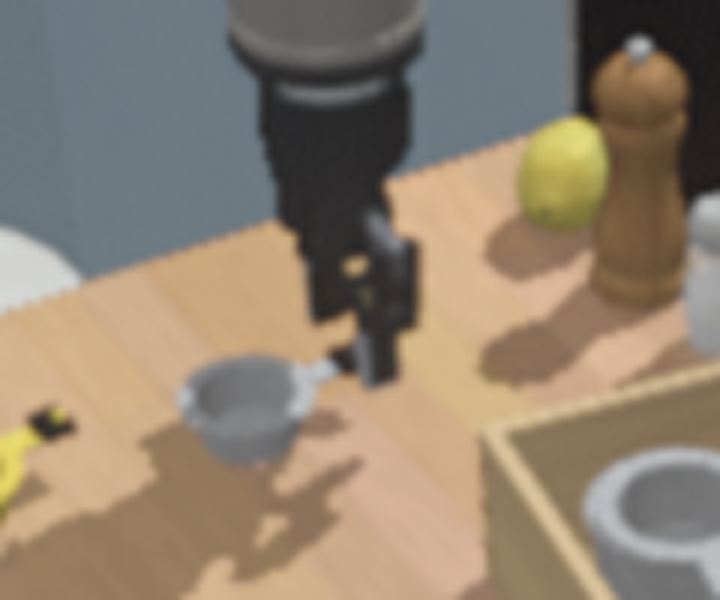

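View pics/t13.png

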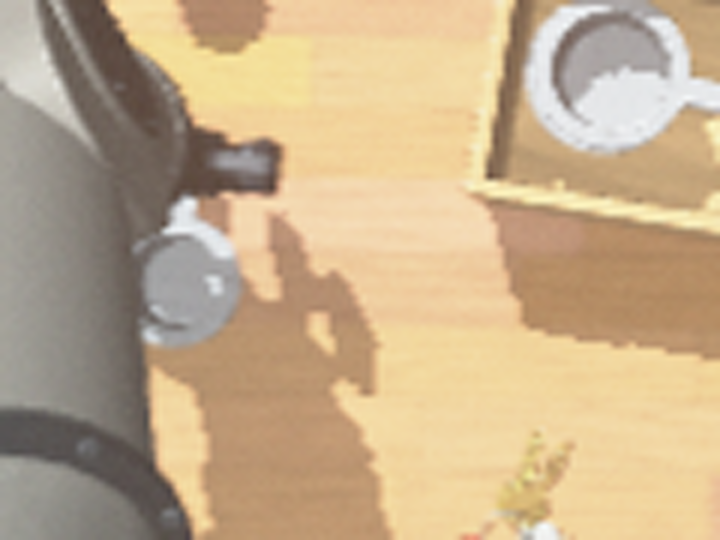

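>>> arm_command(delta_pos=[[0,-0.001,0.01],[0,-0.001,0.0165],[0,-0.001,0.0165],[0,-0.001,0.0165]], rotation=[[0,0,-0.02],[0,0,-0.02],[0,0,-0.02],[0,0,-0.02]])

```text
time: 10.95
tcp_pos: [497.7, 312.4, 12.0]
eef_rot: [[0.042, 0.999, -0.002], [0.999, -0.042, -0.002], [-0.002, -0.002, -1.0]]
contact_force: [-0.7, -0.1, -0.1]
grip_width: 0.697
```

>>> arm_command(delta_pos=[[0,0,0],[0,0,0],[0,0,0],[0,0,0],[0,0,0],[0,0,0],[0,0,0],[0,0,0]], rotation=[[0,0,0],[0,0,0],[0,0,0],[0,0,0],[0,0,0],[0,0,0],[0,0,0],[0,0,0]], hand=0.0, grip_force=60)

```text
time: 11.75
tcp_pos: [497.9, 312.7, 12.3]
eef_rot: [[0.041, 0.999, -0.001], [0.999, -0.041, -0.001], [-0.001, -0.001, -1.0]]
contact_force: [1.8, 0.3, 3.3]
grip_width: 0.262
```

```bash
python3 -c "
from h import *
st()
im=vision.camera('scene');crop(im,210,100,330,200,6,'pics/s14.png')
t=cv2.imread('pics/t12f.png')
print('med nested top',circ('top',[(525,75),(690,75),(608,153),(550,133),(665,133),(540,30),(680,35)],(190,160),6,65,84))
circ('scene',[(585,505),(608,575),(600,475),(640,452),(680,447)],(210,100),6,65,84)
"
```

```text
t 11.75 p [497.9 312.7  12.3] yaw 87.63 tilt [   -1.4    -1.1 -1000. ] F [1.8 0.3 3.3] g 0.262 q [-0.86  0.58  0.24  1.96 -0.22  0.62  1.06]
top [550.9  82.5] res [ 2.   1.7 -0.4  1.5  1.4  1.4  1.9]
med nested top [550.94727339  82.46356782]
scene [543.2  75.7] res [-4.7 12.1 -1.3  4.6  7.7]
```

View pics/s14.png

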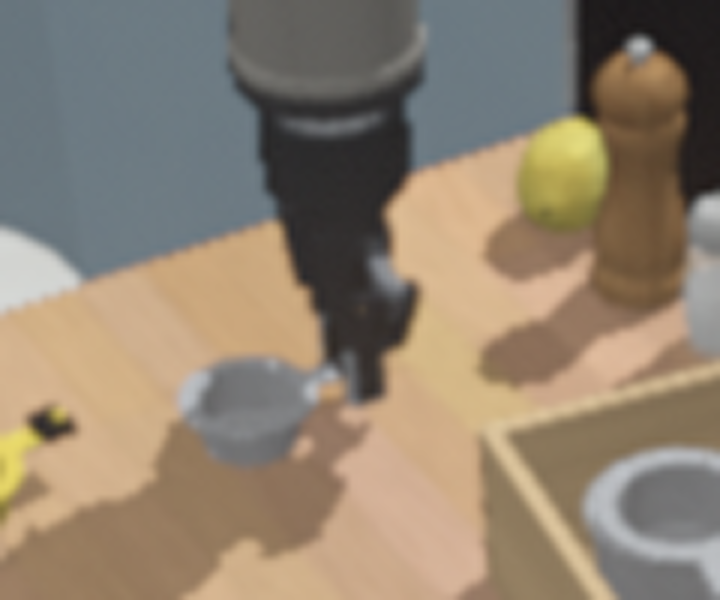

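```bash
python3 -c "
from h import *
plan([(498,312,195,87.6),(539,23.4,195,-11.5)])
"
```

```text
[-0.0009, -0.0002, -0.1827] [-0.0014, 0.0012, 0.0005]
[-0.2875, 0.0528, -0.1825] [-0.0, 0.0021, 1.7301]
```

>>> arm_command(delta_pos=[[0,0,-0.02],[0,0,-0.06],[0,0,-0.1],[0,0,-0.14],[-0.02,0.004,-0.17],[-0.05,0.009,-0.182],[-0.08,0.015,-0.182],[-0.11,0.02,-0.182],[-0.14,0.026,-0.182],[-0.17,0.031,-0.182],[-0.2,0.037,-0.182],[-0.23,0.042,-0.182]], rotation=[[0,0,0],[0,0,0],[0,0,0.05],[0,0,0.1],[0,0,0.22],[0,0,0.35],[0,0,0.48],[0,0,0.61],[0,0,0.74],[0,0,0.87],[0,0,1.0],[0,0,1.13]])

```text
time: 13.0
tcp_pos: [530.2, 80.2, 194.3]
eef_rot: [[0.923, 0.384, -0.002], [0.384, -0.923, -0.001], [-0.002, 0.0, -1.0]]
contact_force: [0.7, 1.1, -1.6]
grip_width: 0.262
```

```bash
python3 -c "
from h import *
st();plan([(539,23.4,150,-11.5)])
"
```

```text
t 13.0 p [530.2  80.2 194.3] yaw 22.59 tilt [   -2.2    -1.1 -1000. ] F [ 0.7  1.1 -1.6] g 0.262 q [-0.81  0.28  0.65  1.98 -0.21  0.95  0.33]
[-0.0136, 0.0558, 0.0443] [0.0009, 0.0023, 0.595]
```

>>> arm_command(delta_pos=[[-0.006,0.025,0.0],[-0.011,0.045,0.01],[-0.0136,0.0558,0.025],[-0.0136,0.0558,0.0443],[-0.0136,0.0558,0.0443],[-0.0136,0.0558,0.0443],[-0.0136,0.0558,0.0443]], rotation=[[0,0.001,0.13],[0,0.002,0.26],[0,0.002,0.39],[0,0.002,0.52],[0,0.002,0.595],[0,0.002,0.595],[0,0.002,0.595]])

```text
time: 13.7
tcp_pos: [539.6, 24.7, 150.2]
eef_rot: [[0.981, -0.192, 0.0], [-0.192, -0.981, -0.001], [0.0, 0.001, -1.0]]
contact_force: [0.0, 1.2, -0.9]
grip_width: 0.262
```

```bash
python3 -c "
from h import *
st()
im=vision.camera('scene');crop(im,270,110,400,230,5,'pics/s15.png')
plan([(539.1,23.4,75,-11.5)])
"
```

```text
t 13.7 p [539.6  24.7 150.2] yaw -11.04 tilt [ 1.0e-01 -1.2e+00 -1.0e+03] F [ 0.   1.2 -0.9] g 0.262 q [-0.78  0.38  0.77  2.02 -0.34  0.87 -0.02]
[-0.0004, 0.0014, 0.0754] [0.0007, -0.0006, 0.0078]
```

View pics/s15.png

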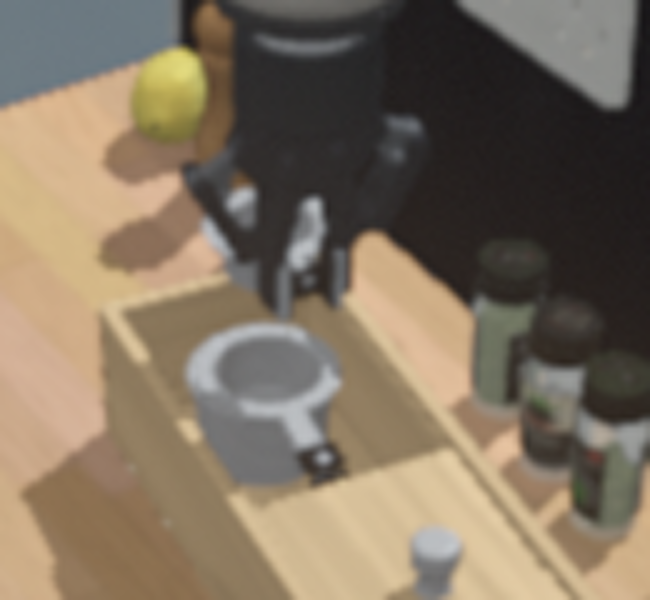

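The small cup is held above the nested medium one (rim centre about (264,370)). Lowering.

>>> arm_command(delta_pos=[[0,0.001,0.02],[0,0.001,0.045],[0,0.001,0.065],[0,0.001,0.077],[0,0.001,0.085],[0,0.001,0.086],[0,0.001,0.086]], rotation=[[0,0,0.008],[0,0,0.008],[0,0,0.008],[0,0,0.008],[0,0,0.008],[0,0,0.008],[0,0,0.008]])

```text
time: 14.45
tcp_pos: [539.8, 23.5, 64.7]
eef_rot: [[0.979, -0.202, 0.001], [-0.202, -0.979, -0.001], [0.001, 0.001, -1.0]]
contact_force: [-0.4, 0.6, -0.5]
grip_width: 0.265
```

```bash
python3 -c "
from h import *
st()
im=vision.camera('scene');crop(im,270,110,400,230,5,'pics/s16.png')
plan([(539.1,23.4,53,-11.5)])
"
```

```text
t 14.45 p [539.8  23.5  64.7] yaw -11.65 tilt [ 8.e-01 -9.e-01 -1.e+03] F [-0.4  0.6 -0.5] g 0.265 q [-0.68  0.51  0.66  2.07 -0.48  0.71  0.08]
[-0.0008, 0.0002, 0.0119] [0.0005, -0.0013, -0.0027]
```

View pics/s16.png

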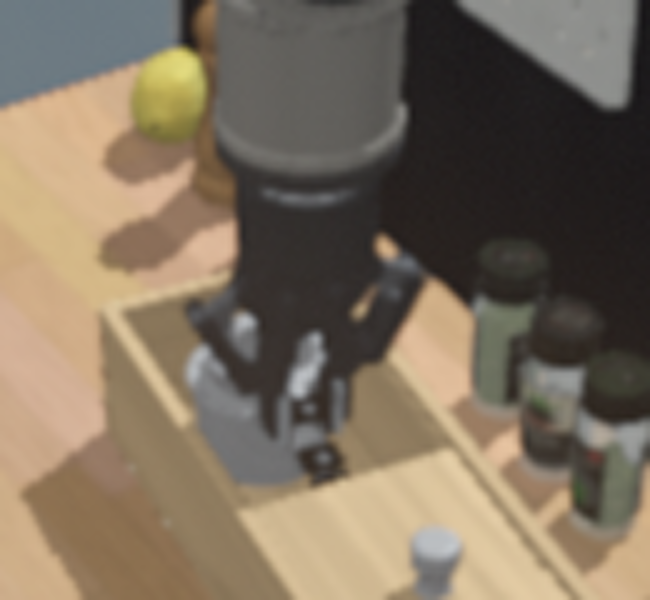

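>>> arm_command(delta_pos=[[-0.001,0,0.004],[-0.001,0,0.008],[-0.001,0,0.011],[-0.001,0,0.012],[-0.001,0,0.012]], rotation=[[0,0,0],[0,0,0],[0,0,0],[0,0,0],[0,0,0]])

```text
time: 15.0
tcp_pos: [538.5, 23.3, 52.4]
eef_rot: [[0.979, -0.203, 0.0], [-0.203, -0.979, -0.001], [0.0, 0.001, -1.0]]
contact_force: [-3.1, -1.1, 9.6]
grip_width: 0.266
```

```bash
python3 -c "
from h import *
st()
im=vision.camera('scene');crop(im,270,110,400,230,5,'pics/s17.png')
"
```

```text
t 15.0 p [538.5  23.3  52.4] yaw -11.69 tilt [ 3.0e-01 -1.1e+00 -1.0e+03] F [-3.1 -1.1  9.6] g 0.266 q [-0.67  0.53  0.64  2.08 -0.5   0.69  0.1 ]
```

View pics/s17.png

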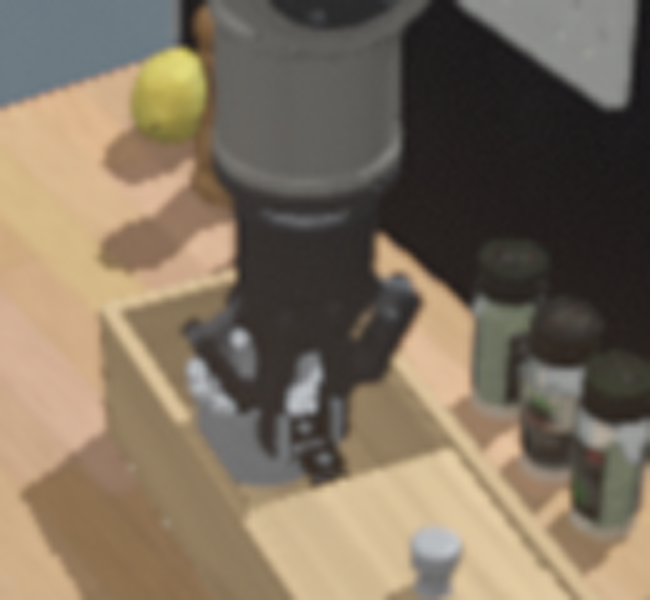

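Contact of about 10 N came at the expected height, so I'm releasing.

>>> arm_command(delta_pos=[[0,0,0],[0,0,0],[0,0,0],[0,0,0],[0,0,-0.02],[0,0,-0.06],[0,0,-0.1],[0,0,-0.14],[0,0.04,-0.15],[0,0.08,-0.15],[0,0.12,-0.15],[0,0.16,-0.15]], rotation=[[0,0,0],[0,0,0],[0,0,0],[0,0,0],[0,0,0],[0,0,0],[0,0,0],[0,0,0],[0,0,0],[0,0,0],[0,0,0],[0,0,0]], hand=0.45)

```text
time: 16.25
tcp_pos: [505.6, -134.0, 202.6]
eef_rot: [[0.979, -0.202, 0.001], [-0.201, -0.979, -0.001], [0.001, 0.0, -1.0]]
contact_force: [0.8, 0.2, 0.1]
grip_width: 0.45
```

```bash
python3 -c "
from h import *
st()
im=vision.camera('scene');crop(im,270,110,400,230,5,'pics/s18.png')
im=vision.camera('top');crop(im,255,130,415,230,5,'pics/t18.png')
"
```

```text
t 16.25 p [ 505.6 -134.   202.6] yaw -11.62 tilt [ 9.e-01 -6.e-01 -1.e+03] F [0.8 0.2 0.1] g 0.45 q [-0.6   0.28  0.88  2.01 -0.26  0.96  0.21]
```

View pics/s18.png

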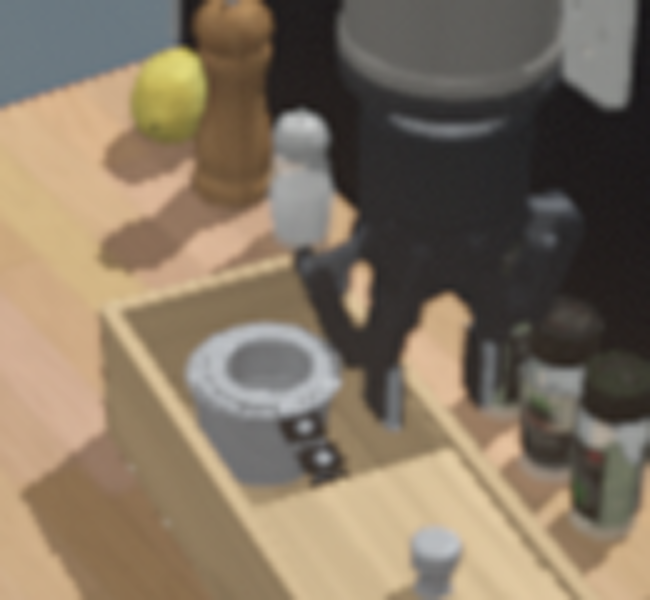

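View pics/t18.png

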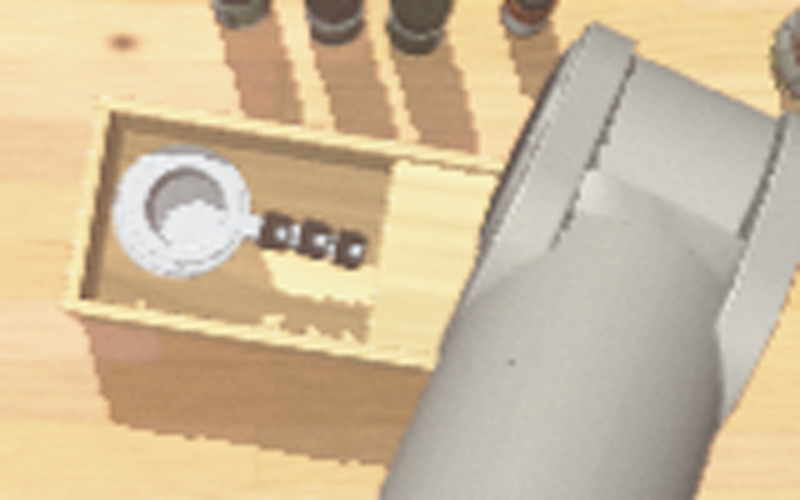

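Nested: the scene view shows the concentric rims at (265,368) with the handle pads stacked, and the top view shows concentric rings at (182,210) with three pads in a row. Next is the knob. I'll cage it between jaws lying along the box's y axis.

```bash
python3 -c "
from h import *
plan([(512,-137.5,150,-98.2),(512,-137.5,95,-98.2)])
"
```

```text
[0.0072, -0.0021, 0.0528] [0.0004, -0.0022, 1.5039]
[0.0071, -0.0022, 0.1078] [0.0004, -0.0022, 1.5039]
```

>>> arm_command(delta_pos=[[0.007,-0.002,0],[0.007,-0.002,0],[0.007,-0.002,0],[0.007,-0.002,0],[0.007,-0.002,0],[0.007,-0.002,0.01],[0.007,-0.002,0.02],[0.007,-0.002,0.03],[0.007,-0.002,0.04],[0.007,-0.002,0.05],[0.007,-0.002,0.053],[0.007,-0.002,0.053]], rotation=[[0,-0.001,0.14],[0,-0.001,0.28],[0,-0.001,0.42],[0,-0.001,0.56],[0,-0.001,0.7],[0,-0.001,0.84],[0,-0.001,0.98],[0,-0.001,1.12],[0,-0.001,1.26],[0,-0.001,1.4],[0,-0.001,1.504],[0,-0.001,1.504]], hand=0.65)

```text
time: 17.55
tcp_pos: [513.1, -132.1, 148.7]
eef_rot: [[-0.138, -0.99, -0.002], [-0.99, 0.138, -0.001], [0.001, 0.002, -1.0]]
contact_force: [-0.6, -0.3, 0.1]
grip_width: 0.65
```

```bash
python3 -c "
from h import *
st()
im=vision.camera('scene');crop(im,300,130,430,240,5,'pics/s19.png')
plan([(512,-137.5,95,-98.2)])
"
```

```text
t 17.55 p [ 513.1 -132.1  148.7] yaw -97.93 tilt [   -1.7    -1.2 -1000. ] F [-0.6 -0.3  0.1] g 0.65 q [-0.74  0.55  1.17  2.05 -0.63  0.96 -0.95]
[0.0053, 0.0005, 0.0541] [0.001, -0.0013, 0.0088]
```

View pics/s19.png

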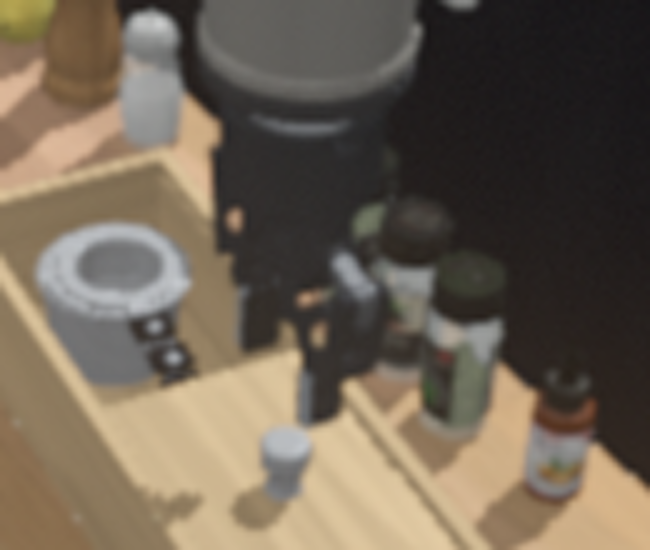

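```bash
python3 -c "
from h import *
f=lambda p:[(p[0]-300+.5)*5-.5,(p[1]-130+.5)*5-.5]
for X in [(513.1,-132.1,148.7),(512,-137.5,119),(512,-137.5,101)]: print(X,f(proj('scene',[X])[0]))
"
```

```text
(513.1, -132.1, 148.7) [np.float64(280.68026165069637), np.float64(384.52660110243085)]
(512, -137.5, 119) [np.float64(282.6820482597013), np.float64(437.05401977405245)]
(512, -137.5, 101) [np.float64(281.1133656083622), np.float64(464.0024227130216)]
```

>>> arm_command(delta_pos=[[0.006,0,0.01],[0.006,0,0.025],[0.006,0,0.04],[0.006,0,0.052],[0.006,0,0.053],[0.006,0,0.053]], rotation=[[0,0,0.009],[0,0,0.009],[0,0,0.009],[0,0,0.009],[0,0,0.009],[0,0,0.009]])

```text
time: 18.2
tcp_pos: [512.3, -138.6, 96.0]
eef_rot: [[-0.145, -0.989, -0.001], [-0.989, 0.145, -0.0], [0.001, 0.001, -1.0]]
contact_force: [0.1, -0.7, -1.1]
grip_width: 0.647
```

```bash
python3 -c "
from h import *
st()
im=vision.camera('scene');crop(im,300,130,430,240,5,'pics/s20.png')
"
```

```text
t 18.2 p [ 512.3 -138.6   96. ] yaw -98.37 tilt [-1.e+00 -4.e-01 -1.e+03] F [ 0.1 -0.7 -1.1] g 0.647 q [-0.65  0.62  1.06  2.09 -0.72  0.87 -0.88]
```

View pics/s20.png

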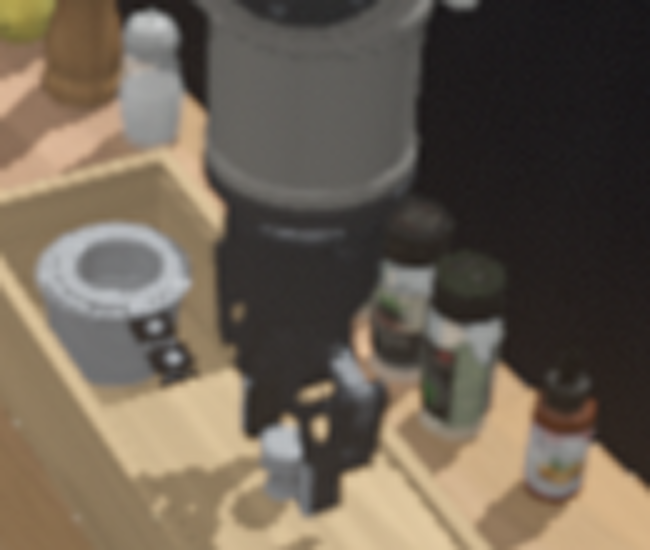

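>>> arm_command(delta_pos=[[0,0,0],[0,0,0],[0,0,0],[0,0,0],[0,0,0]], rotation=[[0,0,0],[0,0,0],[0,0,0],[0,0,0],[0,0,0]], hand=0.37, grip_force=20)

```text
time: 18.75
tcp_pos: [512.7, -138.1, 96.5]
eef_rot: [[-0.145, -0.989, -0.0], [-0.989, 0.145, -0.0], [0.0, 0.0, -1.0]]
contact_force: [1.5, 1.5, 2.1]
grip_width: 0.37
```

```bash
python3 -c "
from h import *
st()
im=vision.camera('scene');crop(im,300,130,430,240,5,'pics/s21.png')
d=np.array([.1426,.9898]);
plan([(*(np.array([512,-138.6])+k*d),94,-98.2) for k in (60,120,165,180,190)])
"
```

```text
t 18.75 p [ 512.7 -138.1   96.5] yaw -98.34 tilt [-1.e-01 -1.e-01 -1.e+03] F [1.5 1.5 2.1] g 0.37 q [-0.65  0.61  1.06  2.09 -0.72  0.87 -0.88]
[-0.0595, 0.0007, 0.0024] [0.0001, -0.0001, -0.0024]
[-0.1195, 0.0009, 0.0024] [0.0001, -0.0001, -0.0024]
[-0.1645, 0.001, 0.0024] [0.0001, -0.0001, -0.0024]
[-0.1795, 0.001, 0.0024] [0.0001, -0.0001, -0.0024]
[-0.1895, 0.0011, 0.0024] [0.0001, -0.0001, -0.0024]
```

View pics/s21.png

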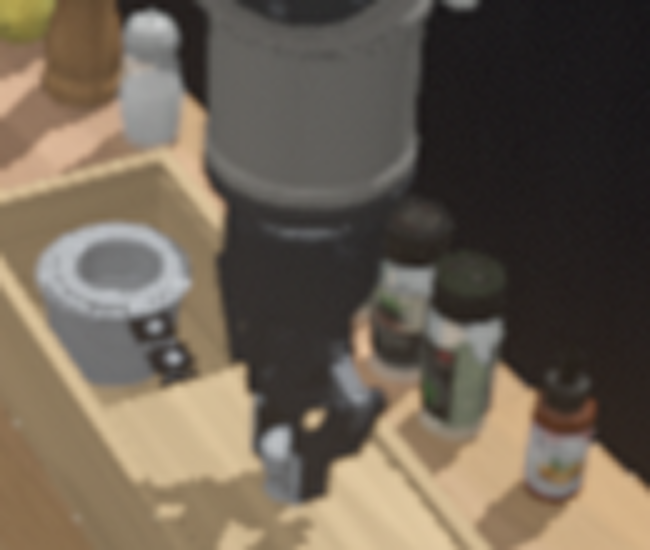

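>>> arm_command(delta_pos=[[-0.005,0.0007,0.002],[-0.015,0.0007,0.002],[-0.027,0.0007,0.002],[-0.04,0.0007,0.002],[-0.053,0.0007,0.002],[-0.066,0.0007,0.002],[-0.08,0.0007,0.002],[-0.08,0.0007,0.002]], rotation=[[0,0,0],[0,0,0],[0,0,0],[0,0,0],[0,0,0],[0,0,0],[0,0,0],[0,0,0]])

```text
time: 19.6
tcp_pos: [524.0, -56.5, 94.1]
eef_rot: [[-0.142, -0.99, -0.001], [-0.99, 0.142, 0.0], [-0.0, 0.001, -1.0]]
contact_force: [-0.2, 0.3, 0.3]
grip_width: 0.371
```

```bash
python3 -c "
from h import *
st()
im=vision.camera('scene');crop(im,280,110,410,220,5,'pics/s22.png')
"
```

```text
t 19.6 p [524.  -56.5  94.1] yaw -98.18 tilt [-5.e-01  3.e-01 -1.e+03] F [-0.2  0.3  0.3] g 0.371 q [-0.82  0.62  1.08  2.1  -0.74  0.87 -1.01]
```

View pics/s22.png

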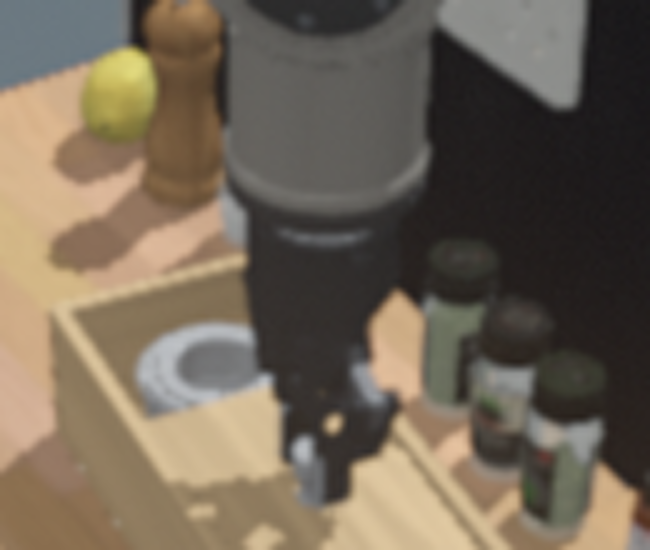

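The cover slides along and its edge passes over the cups without touching. Continuing.

>>> arm_command(delta_pos=[[-0.008,0.0,0],[-0.02,0,0],[-0.033,0,0],[-0.046,0,0],[-0.059,0,0],[-0.07,0,0],[-0.08,0,0],[-0.083,0,0],[-0.083,0,0]], rotation=[[0,0,0],[0,0,0],[0,0,0],[0,0,0],[0,0,0],[0,0,0],[0,0,0],[0,0,0],[0,0,0]])

```text
time: 20.55
tcp_pos: [535.5, 23.7, 94.2]
eef_rot: [[-0.144, -0.99, -0.001], [-0.99, 0.144, -0.0], [0.0, 0.001, -1.0]]
contact_force: [-0.5, 0.3, -0.1]
grip_width: 0.372
```

```bash
python3 -c "
from h import *
st()
im=vision.camera('scene');crop(im,270,110,400,220,5,'pics/s23.png')
"
```

```text
t 20.55 p [535.5  23.7  94.2] yaw -98.3 tilt [-6.e-01 -1.e-01 -1.e+03] F [-0.5  0.3 -0.1] g 0.372 q [-0.96  0.65  1.09  2.08 -0.76  0.89 -1.15]
```

View pics/s23.png

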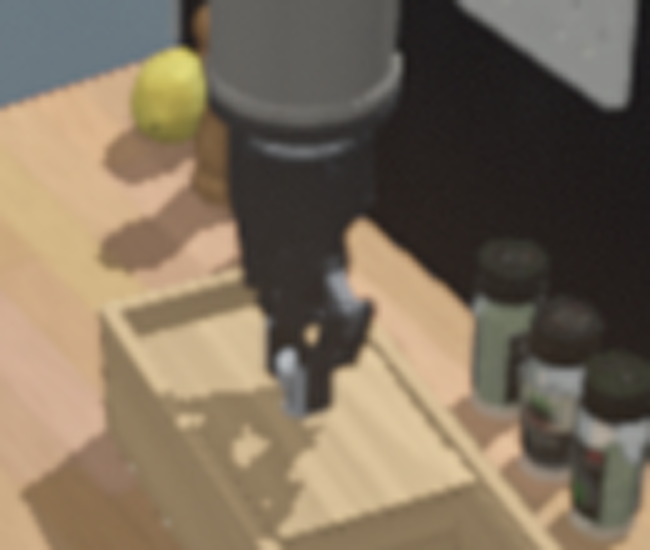

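>>> arm_command(delta_pos=[[-0.004,0,0],[-0.008,0,0],[-0.011,0,0],[-0.014,0,0],[-0.016,0,0],[-0.016,0,0]], rotation=[[0,0,0],[0,0,0],[0,0,0],[0,0,0],[0,0,0],[0,0,0]])

```text
time: 21.2
tcp_pos: [537.9, 39.3, 94.2]
eef_rot: [[-0.145, -0.989, -0.0], [-0.989, 0.145, -0.0], [0.0, 0.0, -1.0]]
contact_force: [0.4, 0.1, 0.3]
grip_width: 0.373
```

```bash
python3 -c "
from h import *
st()
im=vision.camera('scene');crop(im,270,110,400,220,5,'pics/s24.png')
im=vision.camera('top');crop(im,255,130,415,230,5,'pics/t24.png')
"
```

```text
t 21.2 p [537.9  39.3  94.2] yaw -98.33 tilt [-3.e-01 -2.e-01 -1.e+03] F [0.4 0.1 0.3] g 0.373 q [-0.99  0.65  1.09  2.07 -0.76  0.89 -1.18]
```

View pics/s24.png

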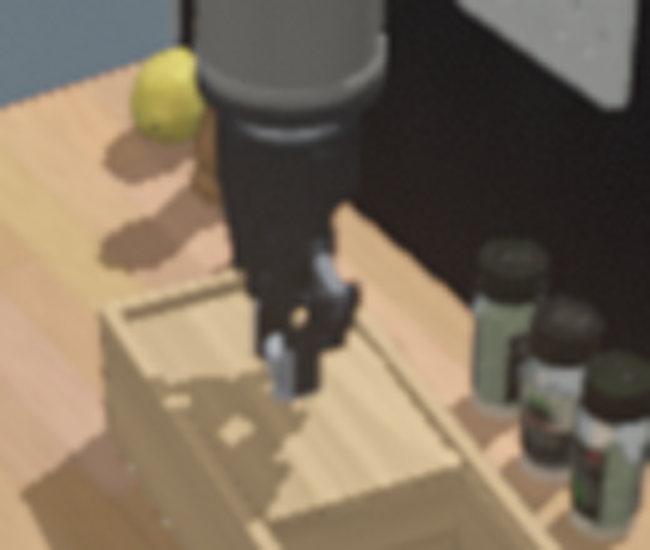

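View pics/t24.png

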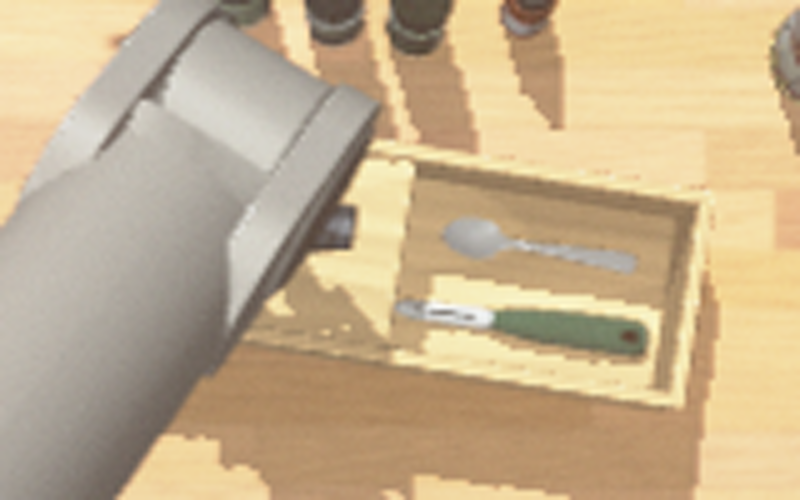

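Still no stop force. I'll push on in small steps until it appears.

>>> arm_command(delta_pos=[[-0.003,0,0],[-0.006,0,0],[-0.006,0,0]], rotation=[[0,0,0],[0,0,0],[0,0,0]])

```text
time: 21.6
tcp_pos: [538.8, 45.3, 94.3]
eef_rot: [[-0.145, -0.989, -0.0], [-0.989, 0.145, -0.0], [0.0, 0.0, -1.0]]
contact_force: [0.2, -0.4, -0.0]
grip_width: 0.368
```

>>> arm_command(delta_pos=[[-0.002,0,0],[-0.003,0,0],[-0.003,0,0]], rotation=[[0,0,0],[0,0,0],[0,0,0]])

```text
time: 21.9
tcp_pos: [539.0, 46.9, 94.3]
eef_rot: [[-0.146, -0.989, -0.0], [-0.989, 0.146, -0.002], [0.002, -0.0, -1.0]]
contact_force: [0.3, -5.9, -0.4]
grip_width: 0.37
```

>>> arm_command(delta_pos=[[-0.0015,0,0],[-0.003,0,0],[-0.003,0,0]], rotation=[[0,0,0],[0,0,0],[0,0,0]])

```text
time: 22.2
tcp_pos: [539.1, 47.2, 94.3]
eef_rot: [[-0.148, -0.989, -0.0], [-0.989, 0.148, -0.005], [0.005, -0.001, -1.0]]
contact_force: [-0.8, -21.8, -1.8]
grip_width: 0.373
```

```bash
python3 -c "
from h import *
st()
im=vision.camera('scene');crop(im,270,110,400,220,5,'pics/s25.png')
"
```

```text
t 22.2 p [539.1  47.2  94.3] yaw -98.52 tilt [   -0.     -4.9 -1000. ] F [ -0.8 -21.8  -1.8] g 0.373 q [-1.01  0.66  1.09  2.07 -0.76  0.89 -1.2 ]
```

View pics/s25.png

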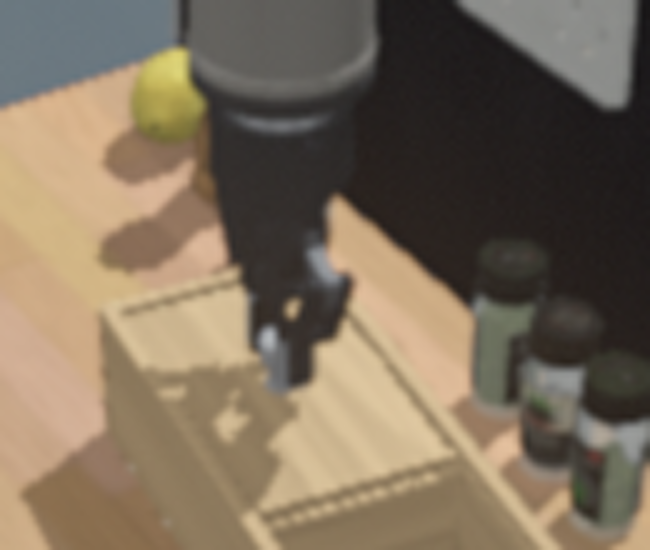

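>>> arm_command(delta_pos=[[0.006,0,0],[0.006,0,0],[0.006,0,0],[0.006,0,0],[0.006,0,0],[0.006,0,0],[0.006,0,-0.02],[0.006,0,-0.06],[0.006,0,-0.1],[0.006,0,-0.14]], rotation=[[0,0.005,0],[0,0.005,0],[0,0.005,0],[0,0.005,0],[0,0.005,0],[0,0.005,0],[0,0.005,0],[0,0.005,0],[0,0.005,0],[0,0.005,0]], hand=0.65)

```text
time: 23.25
tcp_pos: [538.4, 44.7, 235.6]
eef_rot: [[-0.146, -0.989, -0.002], [-0.989, 0.146, -0.006], [0.006, 0.001, -1.0]]
contact_force: [0.4, 0.8, 0.5]
grip_width: 0.654
```

```bash
python3 -c "
from h import *
st(); plan([(500,-250,260,-98.2)])
"
```

```text
t 23.25 p [538.4  44.7 235.6] yaw -98.37 tilt [   -1.6    -5.9 -1000. ] F [0.4 0.8 0.5] g 0.654 q [-1.19  0.5   1.33  1.95 -0.53  1.13 -1.36]
[0.2973, -0.0049, -0.0226] [0.0008, -0.0061, -0.003]
```

>>> arm_command(delta_pos=[[0.02,0,0],[0.05,0,0],[0.08,0,0],[0.11,0,0],[0.14,0,0],[0.17,0,0],[0.2,0,0],[0.23,0,0],[0.26,0,0],[0.29,0,0],[0.29,0,0],[0.29,0,0]], rotation=[[0,-0.005,-0.1],[0,-0.005,-0.2],[0,-0.005,-0.3],[0,-0.005,-0.4],[0,-0.005,-0.5],[0,-0.005,-0.6],[0,-0.005,-0.7],[0,-0.005,-0.8],[0,-0.005,-0.9],[0,-0.005,-1.0],[0,-0.005,-1.0],[0,-0.005,-1.0]])

```text
time: 24.45
tcp_pos: [496.3, -242.6, 235.8]
eef_rot: [[0.752, -0.659, -0.003], [-0.659, -0.752, -0.0], [-0.002, 0.002, -1.0]]
contact_force: [0.5, 0.6, -0.3]
grip_width: 0.652
```

```bash
python3 -c "
from h import *
st()
im=vision.camera('scene');crop(im,270,110,400,230,5,'pics/s26.png');cv2.imwrite('pics/s26f.png',im[:,:,::-1])
im=vision.camera('top');crop(im,255,130,415,230,5,'pics/t26.png');cv2.imwrite('pics/t26f.png',im[:,:,::-1])
"
```

```text
t 24.45 p [ 496.3 -242.6  235.8] yaw -41.23 tilt [-2.7e+00 -5.0e-01 -1.0e+03] F [ 0.5  0.6 -0.3] g 0.652 q [-0.46  0.34  1.    1.92 -0.33  1.06 -0.04]
```

View pics/s26.png

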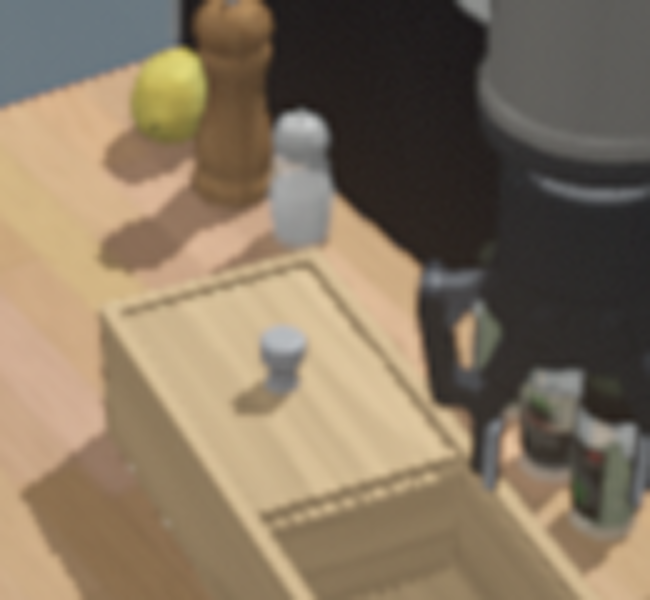

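View pics/t26.png

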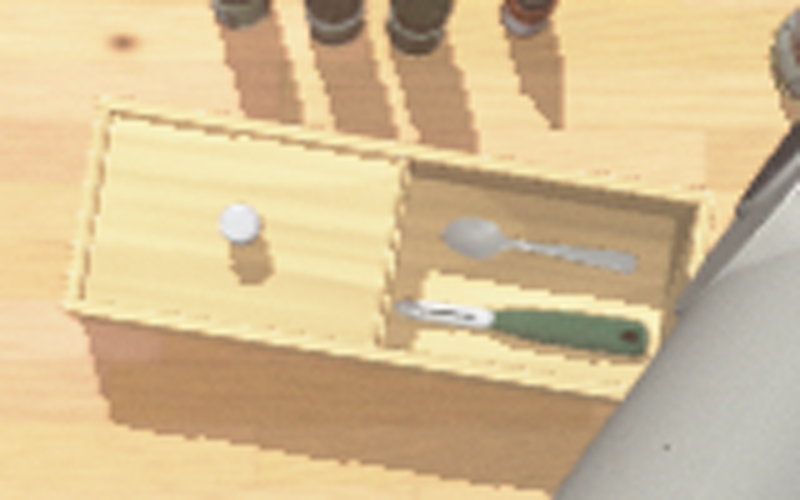

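View pics/s26f.png

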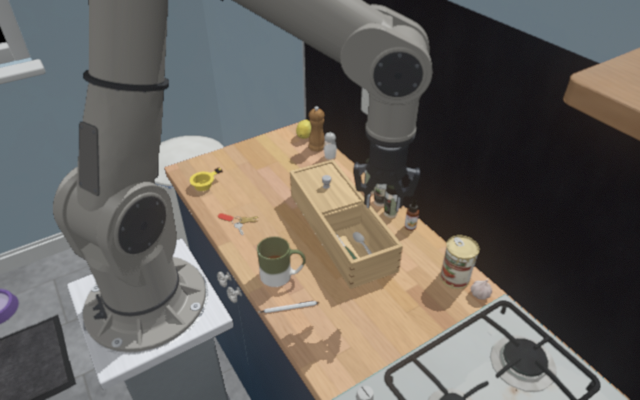

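```bash
python3 -c "
from h import *
f=lambda L,x0,y0,k:[(x0+(a+.5)/k-.5,y0+(b+.5)/k-.5) for a,b in L]
a=on_z('top',f([(240,224)],255,130,5),119)[0,:2];b=np.array([513.2,-135.1]);print(a,np.hypot(*(a-b)))
c=on_z('scene',f([(283,341)],270,110,5),119)[0,:2];d=np.array([511.1,-141.9]);print(c,np.hypot(*(c-d)))
# box centre projections onto box y
u=np.array([.1426,.9898]); print((a-[523.3,-49.7])@u,(c-[523.7,-55.1])@u)
"
```

```text
[538.20690571  42.66293534] 179.5132488576488
[536.13627928  34.39114104] 178.06005079464916
93.54655815808685 90.3517448256639
```

```bash
python3 -c "
from h import *
a=cv2.imread('pics/s25.png')[400:550,250:480];b=cv2.imread('pics/s26.png')[400:550,250:480]
g=lambda i:cv2.cvtColor(i,cv2.COLOR_BGR2GRAY).astype(np.float32)
print(cv2.phaseCorrelate(g(a),g(b)),np.abs(g(a)-g(b)).mean(),np.abs(g(a)-g(b)).max())
a=cv2.imread('pics/s25.png')[270:350,110:230];b=cv2.imread('pics/s26.png')[270:350,110:230]
print(np.abs(g(a)-g(b)).mean(),np.abs(g(a)-g(b)).max())
d=cv2.imread('pics/s26.png')[250:350,90:330];cv2.imwrite('pics/s27.png',cv2.resize(d,None,fx=3,fy=3))
d=cv2.imread('pics/t26f.png')[145:215,265:345];cv2.imwrite('pics/t27.png',cv2.resize(d,None,fx=8,fy=8,interpolation=cv2.INTER_NEAREST))
"
```

```text
((-0.032698370941176336, 0.2238645469618774), 0.3380603487226698) 7.7768407 146.0
0.27979165 4.0
```

View pics/t27.png

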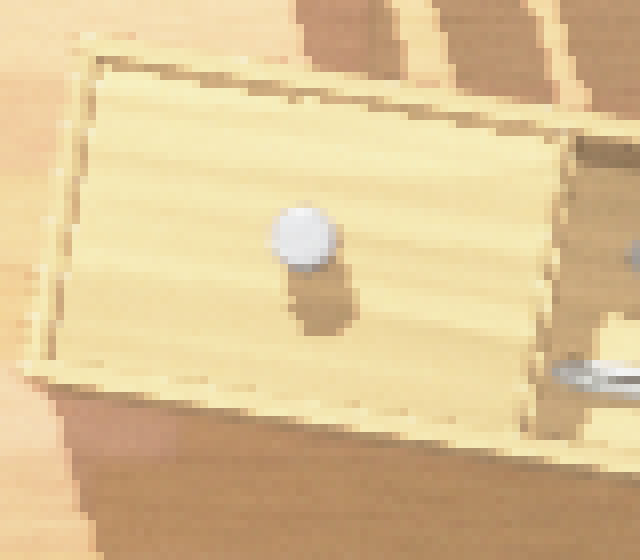

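The end-gap region is the same in the picture under stop force and in the one after release (grey difference at most 4 levels). So the cover stayed against its stop. The arm is clear and still, so I'm handing in.

```bash
python3 -c "
from cell import sign_off
print(sign_off())"
```

```text
the job is handed in; nothing more can be done
None
```

The medium cup is nested in the large one and the small one in the medium one. The cover is slid across to its stop, and I handed the job in at about 24.5 s, with the arm clear of everything. I lifted both cups by their handle pads and moved the cover with the jaws loosely around its knob.

**Nest:** Before closing the cover, both views showed the rims flat and concentric with the handles stacked. Each cup was released within 1 mm of its expected nested height. I couldn't see the cups once the cover was shut. The cover passed over them with no measurable force.

**Cover:** It met a hard stop at about 22 N. The gap at that end looked the same after I let go.

**Bystanders:** The salt shaker, pepper mill and tin look unmoved by eye; I did not measure them.

**Checks that disagreed:**
- The two cameras differ by 4–10 mm in y. I used values between them and checked against the tool's own position.
- From box corners read by eye, the knob measured 90–93.5 mm from the box centre, against 95.5 mm for fully shut. I put that down to the error in those readings and relied on the stop force and the unchanged gap, so the 5 mm cover limit is not confirmed by the cameras alone.

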